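Make up two dial job trays

ROBOT

A 6-joint arm with a two-finger parallel gripper is mounted at the origin on a cart in front of the work surface, level with it; the furniture and walls round the work are solid. World frame = base frame: x ahead of the robot, y to its left, z up, the work surface at z = 0. Lengths are in m, angles in rad, forces in N, time in s.
With the tool pointing down it reaches from about 0.4 to 0.825 m from the base axis. Payload 7 kg.
Tool frame: the origin (TCP) lies midway between the tips of the shut fingers; the grasp point (between the pads) lies hold_point_z behind it (hold_point_z is the distance from the TCP to the grasp point, in m); z points along the fingers, y is the direction in which the jaws open and shut (so a half turn about z gives the same grasp; the last joint's range is limited). The gripper opens to 88 mm and grips with 3 to 60 N. Pads are 19 mm wide; open, the fingers measure 130 mm over their backs; the gripper's body (78 mm by 193 mm) begins 47 mm behind the grasp point.
Start: joints at [1.608, 0.359, 0.012, 0, -1.224, -0.288], TCP at [0.168, 0.654, 0.227] pointing down, gripper open.
Joint ranges: [-3.07, 3.07], [-1.43, 2.12], [-1.02, 1.25], [-3.03, 1.67], [-3.05, -0], [-3.03, 3.03]. Speed limits (rad/s): [2.39, 2.39, 3.01, 3.14, 3.14, 3.14].

INTERFACE

Orientations are given as [roll, pitch, yaw] about the fixed x, y, z axes, in that order (R = Rz(yaw) Ry(pitch) Rx(roll)).
In Python, from station import * gives the robot as it stands. The module is installed in compiled form; this text tells all that it offers.
- The arm moves only by the tool arm_command, never from a script. Its arguments are lists of equal length, an entry for each row: "fingers": the closure, from -1 (fully open) to 1 (shut); "dp": the shift along the world's x, y, z in m, a list of three; "roll": the turn about the world's z in rad. In form: {"fingers": [fingers, ...], "dp": [[x, y, z], ...], "roll": [roll, ...]}. A call has 1 to 8 rows; each row shifts and turns the pose as measured when the row begins; what a row does not reach is not made up. A row lasts 1/10 s, in which the tool goes at most 50 mm and 8.59 degrees, less where a joint would pass 70% of its speed; a pose out of reach is approached as far as the arm can. A call is refused whole if a number of a shift passes 0.05 or a number of a turn 0.15, either way. A call with a gripper value outside its range is refused whole. The fingers move at their own pace and stop on an object; "newtons" is the grip in N (left out, the last holds). Time passes only in rows, so rows that do not move let the fingers close. It gives the time, the measured TCP pose, the force and the opening at its end, in the units of the state.
- get_state(): the state, without advancing time (a new reading comes with each control period).
- grab_frame(name): name is "side" or "top" or "wrist"; returns the picture (384x512x3 uint8, blue, green, red); there is no depth.
- calibration(name): a dict with "fx", "fy", "cx", "cy" (pixels), "R" (3x3) and "t" (3): a world point X has camera coordinates R X + t; the wrist camera has in their place "hand_eye" (4x4, takes a point from camera to tool coordinates, whose origin is the TCP and whose axes are the flange's). Camera axes: x right, y down, z forward; pixel columns grow to the right and rows downward; lengths in m; the calibration is good to about 2 mm. The wrist camera is an equidistant fisheye: a pixel r from the principal point sees the ray r / f radians off the axis. A picture is of the moment at which its call begins: read the wrist's pose just before it. calibration takes no time and is no camera call.
- job_done(): hands the job in, once; it reports no verdict.
The state is a dict: "t": time; "q": joint angles; "qd": joint speeds; "joint_efforts": joint torques, N m; "eef_pos": TCP position; "ee_rot": TCP orientation; "force": force on the tool from outside, world axes, zero at the start; "moment": the same for the moment, N m; "width": finger opening in m.
Only numpy, scipy, OpenCV 4.12 (cv2) and the standard library are available. Lean on these libraries where they do the work, as an engineer would, in place of code of your own. Each camera call takes 0.05 s, during which the arm holds its last target.

TASK

Make up the two job trays from the stock in front of them. The beech tray gets the carrier with the white dial, dropped into its empty bayonet socket and locked with a quarter turn clockwise, the jar with the violet colour chip in its round cup and the wooden-handled burnisher across its tool rest; the blue tray, whose blue dial is already locked in, gets the jar with the red-brown chip in its cup and the black-and-white micromotor handpiece across its rest. Leave the clear jar where it stands, let no jar fall over, and let go of everything.

Things in the scene. Friction and masses are not known exactly. Their poses are not given: they have to be found in the camera images.
- beech_tray: beech job tray, fixed; board 150 (x) x 190 (y) x 10 mm, rim 15 high; origin centre of underside. Tray frame, mm: round jar cup, axis (-33,-50), inside 46 across at its floor z=10, 55 at its top z=26. Tool rest: two saddles at (42,-42) and (42,42), each 12 thick along y; a tool lies across both along the tray's y, either way round, underside at z=25; notch 30 wide, 45 at its top z=36.
- blue_tray: the same tray painted blue, fixed; same sizes, frame, jar cup and tool rest (cup axis at x -33, y -50 mm; rest along y at x 42 mm, between the saddles only the board, 15 mm below the tool). Its socket at (-33, 45) mm already holds a carrier with a blue dial, locked and immovable, top at z = 37 mm.
- bayonet_socket: steel ring on the beech tray, 60 mm wide, 9 high; origin on its axis at the floor, axes as the tray's, at (-33,45,10) mm on it. Bore 36; two lips, z 5.6 to 9, parted by slots 19 wide along +x and -x (red dots), 26 mm out. Carrier enters with its x along the socket's x, either way round, down to the floor, then turns clockwise seen from above to a stop at 90-95 deg (counter-clockwise blocked).
- white_dial: brass carrier, round white dial on top at z=27 mm; origin centre of underside. z 10 to 26: block 52 long (x), 34 wide (y), grip across the 34. Below it a spigot 28 mm wide, 10 high, with two lugs at its foot (z 0 to 4) along +x and -x, 46 mm over both, 11 wide: the block's long side shows where the lugs point. Locked, its long side lies along the tray's y. 120 g.
- violet_jar: closed clear jar with a white lid bearing a round violet colour chip, violet powder inside; 58 mm high, lid 42 mm across from z = 43 to 58 mm, body 36 mm tapering to 33 mm at the foot; origin at the centre of its underside; grip the lid
- brown_jar: the same jar with a red-brown colour chip on the lid and red-brown contents; same sizes and origin
- clear_jar: empty clear jar without a chip, 36 mm across at the lid, 60 mm high; origin at the centre of its underside; not wanted in either tray, to be left where it stands
- burnisher: burnisher lying flat, 155 mm long along its y: beech handle (10 mm wide, 13 high) from y = -7 to 77 mm, thin steel blade (4 mm wide, 9 high) towards -y; origin mid-length on its underside; centre of mass near y = 20 mm, grip the handle there; 40 g
- micromotor: handpiece lying flat, 146 mm long along its y: white metal front y -73 to 19 mm (16 wide, 21 high), black sleeve y 19 to 73 mm (22 wide, 25 high); origin mid-length on its underside; centre of mass near y = 8 mm, grip the white part there; 140 g

How it is judged:
At the end, for the whole second after the job is handed in: At rest in the named trays: dial carrier 5 mm from the socket axis, 3 mm from its floor, long side within 0.4 rad of tray y; jars upright in cups (10 mm, 4 mm off the floor); tools in both notches (15 mm across, 30 mm along, 0.3 rad); clear jar moved under 30 mm (x of white_dial in the frame of bayonet_socket between -0.005 and 0.005 m and y of white_dial in the frame of bayonet_socket between -0.005 and 0.005 m and z of white_dial in the frame of bayonet_socket below 0.003 m and angle between white_dial's own z axis and vertical below 0.12 rad and angle between the x axis of white_dial and the y axis of beech_tray, either way round below 0.4 rad and linear speed of each of white_dial, violet_jar, brown_jar, burnisher, micromotor below 0.02 m/s and x of violet_jar in the frame of beech_tray between -0.043 and -0.023 m and y of violet_jar in the frame of beech_tray between -0.06 and -0.04 m and z of violet_jar in the frame of beech_tray below 0.014 m and angle between each of violet_jar, brown_jar's own z axis and vertical below 0.15 rad and x of brown_jar in the frame of blue_tray between -0.043 and -0.023 m and y of brown_jar in the frame of blue_tray between -0.06 and -0.04 m and z of brown_jar in the frame of blue_tray below 0.014 m and x of burnisher in the frame of beech_tray between 0.027 and 0.057 m and y of burnisher in the frame of beech_tray between -0.03 and 0.03 m and z of burnisher in the frame of beech_tray between 0.018 and 0.036 m and angle between the y axis of burnisher and the y axis of beech_tray, either way round below 0.3 rad and x of micromotor in the frame of blue_tray between 0.027 and 0.057 m and y of micromotor in the frame of blue_tray between -0.03 and 0.03 m and z of micromotor in the frame of blue_tray between 0.018 and 0.036 m and angle between the y axis of micromotor and the y axis of blue_tray, either way round below 0.3 rad and distance of clear_jar from where it was at the start of the episode below 0.03 m); the robot touches nothing.
It fails at once if a jar falls over (angle between any of violet_jar, brown_jar, clear_jar's own z axis and vertical above 1 rad).
It fails at once if the clear jar is taken or pushed away (distance of clear_jar from where it was at the start of the episode above 0.03 m).
It also fails if it takes over 120 s, if anything falls off the work surface, if the arm or the gripper's body presses on something with over 40 N, if the wrist force passes 120 N, or if a joint passes its speed limit or range.

## Working session

There is one attempt and no reset: what is moved stays moved. The work goes in short steps, Python scripts to look and compute and a tool call to move; the robot and the scene stay as the last step left them, time stands still between calls to the robot, and variables do not carry over. Pictures are saved under pics/ and viewed, and the job is handed in when it is done.

Besides the shell and the picture viewer there is one more tool, called after "Call:" by a JSON object that holds its "api" and its "payload", one argument or row to a line. arm_command: Moves the arm, as the interface text tells. Its arguments: {"type":"object","properties":{"fingers":{"type":"array"},"dp":{"type":"array"},"roll":{"type":"array"},"newtons":{"type":"number"}},"required":["fingers","dp","roll"]}

```bash
ls; mkdir -p pics
python3 - <<'E'
from station import *
import cv2
s=get_state()
print(s)
for n in ["side","top","wrist"]:
    cv2.imwrite(f"pics/{n}0.png",grab_frame(n)); print(n,calibration(n))
E
```

```text
pics
{'t': 0.0, 'q': array([ 1.60806436e+00,  3.59373637e-01,  1.10943408e-02, -3.49326789e-04,
       -1.22411018e+00, -2.88093508e-01]), 'qd': array([ 0.00041768,  0.00213132,  0.0013215 , -0.00102778, -0.00099482,
       -0.00043131]), 'joint_efforts': array([-8.07803626e-04, -5.82713842e+01,  2.93068850e+01,  6.99778005e+00,
        7.14774389e-03, -1.51418249e-04]), 'eef_pos': array([0.16744642, 0.65340908, 0.22564685]), 'ee_rot': array([ 3.13997185e+00, -1.37838293e-04, -2.50944318e-01]), 'force': array([ 0.19612244,  0.15052262, -0.40906866]), 'moment': array([-0.05638366, -0.00096491, -0.03623985]), 'width': 0.08787612644751028}
side {'fx': 363.58148659650607, 'fy': 363.58148659650607, 'cx': 254.1339760423007, 'cy': 200.1096212972762, 'R': array([[-0.9695913 , -0.24451165, -0.01033289],
       [-0.14288906,  0.59988266, -0.78722519],
       [ 0.19868426, -0.76181024, -0.61657905]]), 't': array([0.49660702, 0.10275714, 0.91513787])}
top {'fx': 489.6878273048127, 'fy': 489.6878273048127, 'cx': 252.64616610163833, 'cy': 190.35390352359883, 'R': array([[ 0.02854139, -0.99953372,  0.01085036],
       [-0.9913564 , -0.02969512, -0.12779162],
       [ 0.12805424, -0.00710922, -0.99174169]]), 't': array([-0.02140688,  0.48733941,  1.59346049])}
wrist {'fx': 297.3186396354542, 'fy': 297.3186396354542, 'cx': 252.91893972121883, 'cy': 195.3351048959343, 'hand_eye': array([[-3.16121653e-05, -9.60955182e-01, -2.76704061e-01,
         7.50454715e-02],
       [ 9.99999715e-01, -2.39229081e-04,  7.16564363e-04,
        -6.95835969e-05],
       [-7.54781896e-04, -2.76703959e-01,  9.60954915e-01,
        -1.58015751e-01],
       [ 0.00000000e+00,  0.00000000e+00,  0.00000000e+00,
         1.00000000e+00]])}
```

View pics/side0.png

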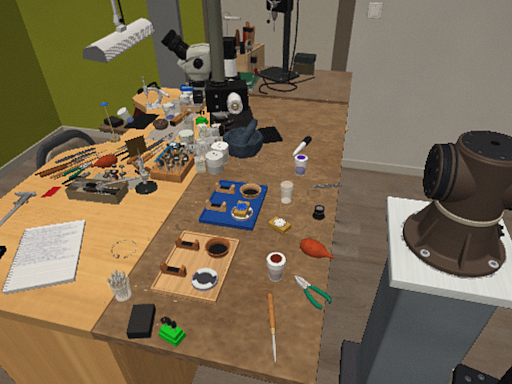

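View pics/top0.png

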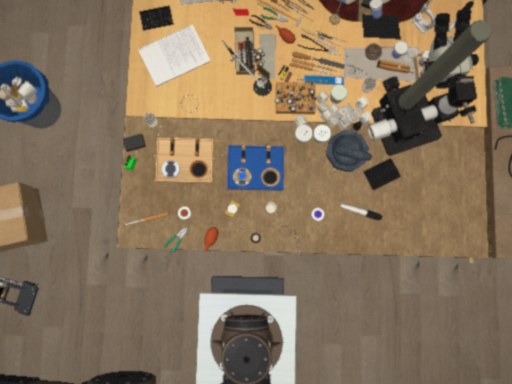

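View pics/wrist0.png

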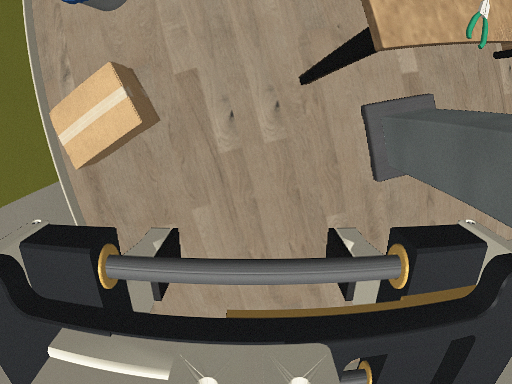

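Run:
```python
import station
print([x for x in dir(station) if not x.startswith('__')])
print(getattr(station,'hold_point_z',None))
```

```text
['Unreachable', 'calibration', 'get_state', 'grab_frame', 'hold_point_z', 'job_done']
0.0188
```

```bash
cat > h.py <<'E'
from station import *
import cv2, numpy as np
from scipy.spatial.transform import Rotation as Rn
def ray(n,u,v,pose=None):
    c=calibration(n)
    if n!='wrist':
        R=np.array(c['R']);t=np.array(c['t'])
        d=R.T@np.array([(u-c['cx'])/c['fx'],(v-c['cy'])/c['fy'],1]); return -R.T@t,d
    x=(u-c['cx'])/c['fx'];y=(v-c['cy'])/c['fy'];r=np.hypot(x,y)+1e-12
    d=np.array([np.sin(r)*x/r,np.sin(r)*y/r,np.cos(r)])
    H=np.array(c['hand_eye']);p,e=pose
    R=Rn.from_euler('xyz',e).as_matrix()
    return R@H[:3,3]+p, R@H[:3,:3]@d
def pt(n,u,v,z,pose=None):
    o,d=ray(n,u,v,pose); return o+d*(z-o[2])/d[2]
def proj(n,X,pose=None):
    c=calibration(n);X=np.array(X,float)
    if n!='wrist':
        q=np.array(c['R'])@X+c['t']; return c['cx']+c['fx']*q[0]/q[2],c['cy']+c['fy']*q[1]/q[2]
    H=np.array(c['hand_eye']);p,e=pose
    R=Rn.from_euler('xyz',e).as_matrix()
    q=H[:3,:3].T@(R.T@(X-p)-H[:3,3]); th=np.arctan2(np.hypot(q[0],q[1]),q[2]);ph=np.arctan2(q[1],q[0])
    return c['cx']+c['fx']*th*np.cos(ph),c['cy']+c['fy']*th*np.sin(ph)
def snap(name,fn):
    s=get_state();im=grab_frame(name)
    cv2.imwrite(f'pics/{fn}.png',im);np.savez(f'pics/{fn}.npz',p=s['eef_pos'],e=s['ee_rot'])
    return im,(s['eef_pos'],s['ee_rot'])
def load(fn):
    z=np.load(f'pics/{fn}.npz');return cv2.imread(f'pics/{fn}.png'),(z['p'],z['e'])
def st():
    s=get_state();print('t',round(s['t'],2),s['eef_pos'].round(4),s['ee_rot'].round(3),'F',s['force'].round(1),'w',round(s['width'],4),'q',s['q'].round(2))
E
python3 - <<'E'
from h import *
im=cv2.imread('pics/top0.png')
cv2.imwrite('pics/topz.png',cv2.resize(im[125:260,115:395],None,fx=2.85,fy=2.85,interpolation=cv2.INTER_CUBIC))
for n,u,v,z in [('beech corners',156,138,.015),('',213,138,.015),('',156,182,.015),('',213,182,.015),('blue',228,146,.015),('',284,146,.015),('',228,190,.015),('',284,190,.015),('socket',171,169,.02),('brown',184,213,.058),('violet',318,214,.058),('clear',271,208,.06),('dial',232,208,.027),('burn',126,223,.01),('',167,213,.01),('mm',342,207,.02),('',380,217,.02)]:
    print(n,pt('top',u,v,z).round(3))
E
```

```text
beech corners [0.659 0.325 0.015]
 [0.665 0.132 0.015]
 [0.508 0.317 0.015]
 [0.514 0.127 0.015]
blue [0.639 0.081 0.015]
 [ 0.645 -0.109  0.015]
 [0.489 0.075 0.015]
 [ 0.494 -0.112  0.015]
socket [0.553 0.269 0.02 ]
brown [0.404 0.213 0.058]
violet [ 0.413 -0.221  0.058]
clear [ 0.428 -0.068  0.06 ]
dial [0.427 0.059 0.027]
burn [0.369 0.41  0.01 ]
 [0.406 0.276 0.01 ]
mm [ 0.442 -0.307  0.02 ]
 [ 0.413 -0.433  0.02 ]
```

View pics/topz.png

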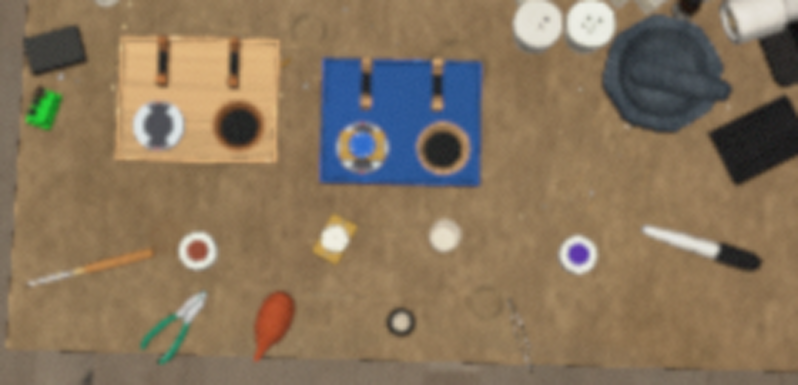

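Call:
{"api": "arm_command", "payload": {
  "fingers": [-1,-1,-1,-1,-1,-1,-1,-1],
  "dp": [
    [0.026,-0.042,0],
    [0.026,-0.042,0],
    [0.026,-0.042,0],
    [0.026,-0.042,0],
    [0.026,-0.042,0],
    [0.026,-0.042,0],
    [0.026,-0.042,0],
    [0.026,-0.042,0]
  ],
  "roll": [0,0,0,0,0,0,0,0]
}}

```text
t: 0.95
eef_pos: [0.3735, 0.3133, 0.2213]
ee_rot: [3.136, -0.001, -0.243]
force: [1.2, 0.8, 0.4]
width: 0.0874
```

Run:
```python
from h import *
st();snap('wrist','w1')
```

```text
t 0.95 [0.3735 0.3133 0.2213] [ 3.136e+00 -1.000e-03 -2.430e-01] F [1.2 0.8 0.4] w 0.0874 q [ 1.1   0.05 -0.39  0.   -1.13  0.22]
```

View pics/w1.png

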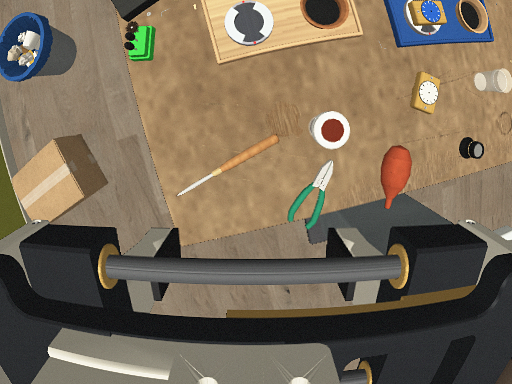

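Call:
{"api": "arm_command", "payload": {
  "fingers": [-1,-1,-1,-1,-1,-1],
  "dp": [
    [0.024,-0.036,0.013],
    [0.024,-0.036,0.013],
    [0.024,-0.036,0.013],
    [0.024,-0.036,0.013],
    [0.024,-0.036,0.013],
    [0,0,0]
  ],
  "roll": [0.05,0.05,0.05,0.05,0.05,0]
}}

```text
t: 1.6
eef_pos: [0.4974, 0.1192, 0.2881]
ee_rot: [3.132, -0.001, 0.014]
force: [-0.7, -0.0, -0.1]
width: 0.0879
```

Run:
```python
from h import *
st();im,p=snap('wrist','w2')
```

```text
t 1.6 [0.4974 0.1192 0.2881] [ 3.132e+00 -1.000e-03  1.400e-02] F [-0.7 -0.  -0.1] w 0.0879 q [ 0.63  0.05 -0.24  0.01 -1.28  0.96]
```

View pics/w2.png

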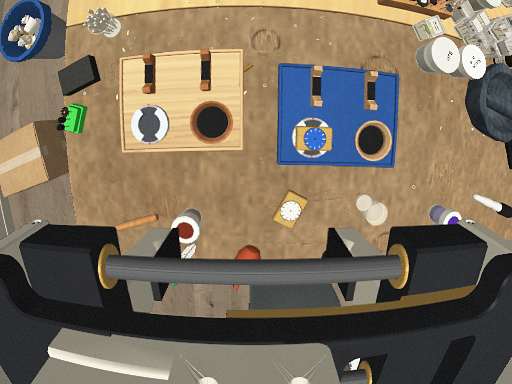

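Run:
```python
from h import *
im,p=load('w2')
cv2.imwrite('pics/w2z.png',cv2.resize(im[30:230,110:310],None,fx=3,fy=3,interpolation=cv2.INTER_CUBIC))
cv2.imwrite('pics/w2y.png',cv2.resize(im[50:230,240:440],None,fx=3,fy=3,interpolation=cv2.INTER_CUBIC))
```

```text
(no output)
```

View pics/w2z.png

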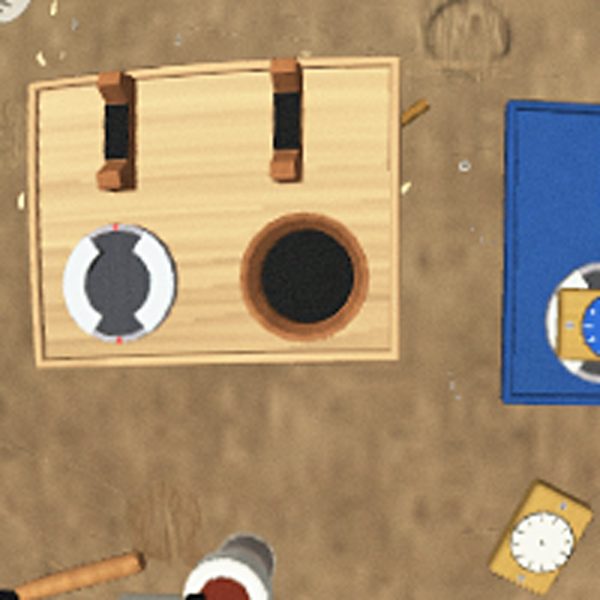

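View pics/w2y.png

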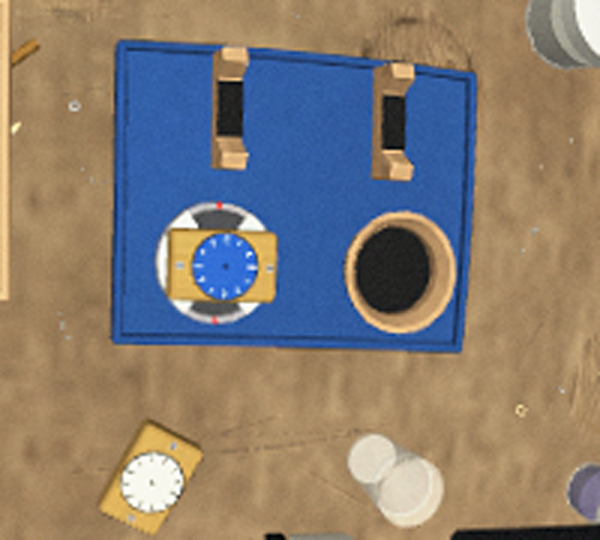

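```bash
cat > fit.py <<'E'
from h import *
from scipy.optimize import least_squares
def fit(pts,pose,x0,cam='wrist'):
    # pts: list (obj xyz mm, u,v)
    def res(q):
        c,s=np.cos(q[2]),np.sin(q[2]);o=[]
        for X,u,v in pts:
            X=np.array(X)/1000
            a=proj(cam,[q[0]+c*X[0]-s*X[1],q[1]+s*X[0]+c*X[1],X[2]],pose)
            o+=[a[0]-u,a[1]-v]
        return np.array(o)
    r=least_squares(res,x0,loss='soft_l1');return r.x,res(r.x).reshape(-1,2)
E
cat > fit1.py <<'E'
from fit import *
im,p=load('w2')
A=lambda x,y:(110+(x+.5)/3-.5,30+(y+.5)/3-.5)
B=lambda x,y:(240+(x+.5)/3-.5,50+(y+.5)/3-.5)
be=[((75,95,15),*A(29,84)),((75,-95,15),*A(400,58)),((-75,-95,15),*A(399,360)),((-75,95,15),*A(40,366)),((-33+26,45,19),*A(115,226)),((-33-26,45,19),*A(119,341)),((-33,-50,10),*A(308,276)),((-33,-50,26),*A(305,277))]
bl=[((75,95,15),*B(118,41)),((75,-95,15),*B(477,73)),((-75,-95,15),*B(461,352)),((-75,95,15),*B(112,343)),((-33+26,45,19),*B(219,204)),((-33-26,45,19),*B(214,322)),((-33,45,37),*B(225,266)),((-33,-50,10),*B(393,269))]
for b,x in((be,[.586,.225,0]),(bl,[.567,-.016,0])):
    q,r=fit(b,p,x);print(q.round(4),r.round(1).tolist())
d=[((0,0,27),*B(153,482)),((26,17,26),*B(150,421)),((26,-17,26),*B(204,460)),((-26,-17,26),*B(142,534)),((-26,17,26),*B(99,507))]
q,r=fit(d,p,[.427,.06,-.4]);print(q.round(4),r.round(1).tolist())
E
python3 fit1.py
```

```text
[0.591  0.2264 0.0092] [[-0.5, -0.8], [0.4, -1.0], [0.5, 0.6], [-1.7, 1.2], [0.2, 1.8], [0.1, -1.8], [0.1, 0.0], [-0.3, 0.1]]
[ 0.5719 -0.0139  0.0058] [[-0.3, -0.9], [0.3, -0.3], [0.5, 0.5], [0.1, 0.5], [-0.0, 1.8], [0.3, -2.2], [-0.0, 0.0], [-0.9, 0.1]]
[ 0.4292  0.0608 -0.567 ] [[-1.3, 0.1], [0.4, 0.2], [0.6, -0.8], [1.5, 1.6], [-2.4, -0.6]]
```

Call:
{"api": "arm_command", "payload": {
  "fingers": [-1,-1,-1,-1,-1,-1],
  "dp": [
    [-0.015,-0.013,-0.034],
    [-0.015,-0.013,-0.034],
    [-0.015,-0.013,-0.034],
    [-0.015,-0.013,-0.034],
    [-0.008,-0.006,-0.02],
    [0,0,0]
  ],
  "roll": [-0.125,-0.125,-0.125,-0.125,-0.08,0]
}}

```text
t: 2.25
eef_pos: [0.4223, 0.062, 0.1248]
ee_rot: [3.13, -0.001, -0.593]
force: [0.2, -0.9, 0.5]
width: 0.0879
```

Run:
```python
from h import *
st();im,p=snap('wrist','w3')
cv2.imwrite('pics/w3z.png',cv2.resize(im[100:300,150:350],None,fx=3,fy=3,interpolation=cv2.INTER_CUBIC))
print(proj('wrist',[p[0][0],p[0][1],0.027],p))
```

```text
t 2.25 [0.4223 0.062  0.1248] [ 3.13e+00 -1.00e-03 -5.93e-01] F [ 0.2 -0.9  0.5] w 0.0879 q [ 0.62  0.05 -0.65  0.01 -0.88  0.36]
(np.float64(251.71416811908978), np.float64(196.95126410452875))
```

View pics/w3z.png

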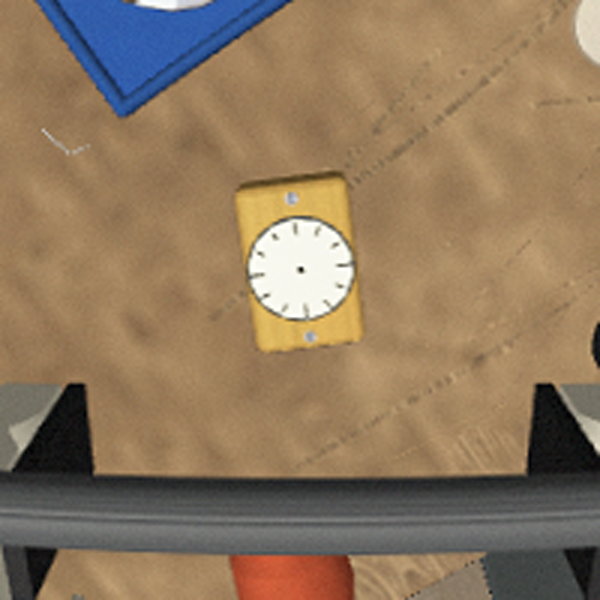

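Run:
```python
from fit import *
im,p=load('w3')
B=lambda x,y:(150+(x+.5)/3-.5,100+(y+.5)/3-.5)
d=[((0,0,27),*B(300,269)),((26,17,26),*B(237,187)),((26,-17,26),*B(344,174)),((-26,-17,26),*B(363,338)),((-26,17,26),*B(258,351))]
q,r=fit(d,p,[.427,.06,-.4]);print(q.round(4),r.round(1).tolist(),q-np.r_[p[0][:2],p[1][2]])
```

```text
[ 0.4299  0.059  -0.473 ] [[0.1, -0.9], [-1.8, -0.0], [1.1, -0.4], [0.9, 0.8], [-0.8, 0.8]] [ 0.00754964 -0.00297709  0.12003276]
```

Call:
{"api": "arm_command", "payload": {
  "fingers": [-1,-1,-1,-1,-1],
  "dp": [
    [0.008,-0.003,-0.03],
    [0,0,-0.03],
    [0,0,-0.025],
    [0,0,-0.01],
    [0,0,0]
  ],
  "roll": [0.12,0,0,0,0]
}}

```text
t: 2.8
eef_pos: [0.4408, 0.0677, 0.0353]
ee_rot: [-3.139, -0.012, -0.445]
force: [0.3, -0.9, -0.6]
width: 0.0878
```

Run:
```python
from h import *
st();im,p=snap('wrist','w4')
```

```text
t 2.8 [0.4408 0.0677 0.0353] [-3.139 -0.012 -0.445] F [ 0.3 -0.9 -0.6] w 0.0878 q [ 0.61  0.21 -0.74  0.02 -0.62  0.51]
```

View pics/w4.png

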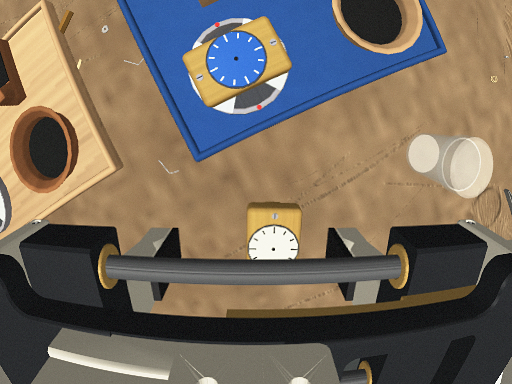

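Call:
{"api": "arm_command", "payload": {
  "fingers": [-1,-1],
  "dp": [
    [-0.011,-0.009,0],
    [0,0,0]
  ],
  "roll": [-0.025,0]
}}

```text
t: 3.05
eef_pos: [0.4312, 0.0599, 0.0378]
ee_rot: [-3.136, -0.014, -0.469]
force: [1.3, -0.5, -0.5]
width: 0.0876
```

Run:
```python
from h import *
st();im,p=snap('wrist','w5')
```

```text
t 3.05 [0.4312 0.0599 0.0378] [-3.136 -0.014 -0.469] F [ 1.3 -0.5 -0.5] w 0.0876 q [ 0.6   0.19 -0.76  0.02 -0.61  0.48]
```

View pics/w5.png

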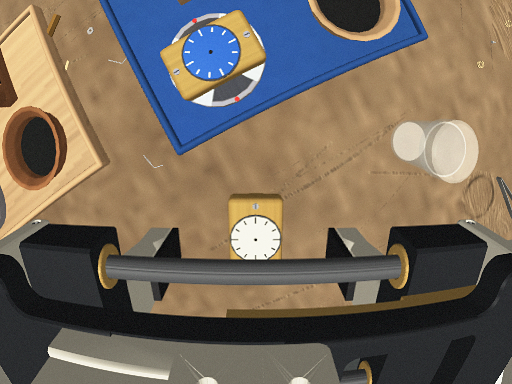

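Call:
{"api": "arm_command", "payload": {
  "fingers": [-1,-1,-1,-1],
  "dp": [
    [0,0,-0.01],
    [0,0,-0.01],
    [0,0,-0.005],
    [0,0,0]
  ],
  "roll": [0,0,0,0]
}}

```text
t: 3.5
eef_pos: [0.4345, 0.0619, 0.0138]
ee_rot: [-3.129, -0.018, -0.467]
force: [0.1, 0.5, 0.6]
width: 0.0877
```

Run:
```python
from h import *
st();im,p=snap('wrist','w6')
print(proj('wrist',[.4299,.059,0.027],p))
cv2.imwrite('pics/w6z.png',cv2.resize(im[150:350,150:350],None,fx=3,fy=3,interpolation=cv2.INTER_CUBIC))
```

```text
t 3.5 [0.4345 0.0619 0.0138] [-3.129 -0.018 -0.467] F [0.1 0.5 0.6] w 0.0877 q [ 0.6   0.23 -0.79  0.02 -0.53  0.48]
(np.float64(261.113206939117), np.float64(258.2718631970188))
```

View pics/w6z.png

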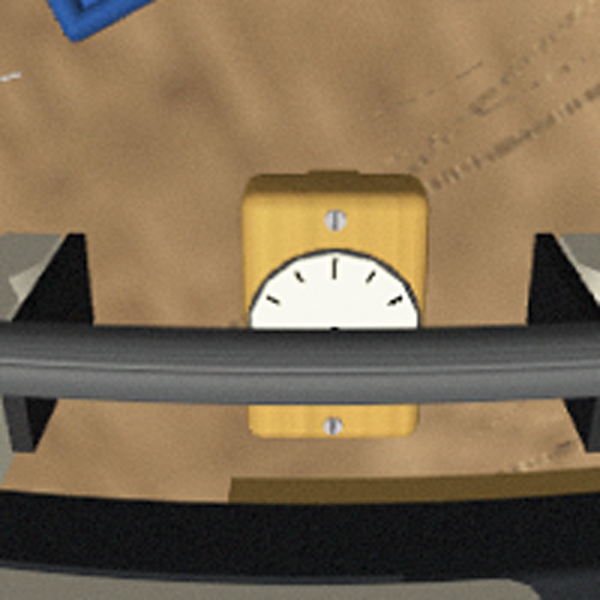

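Call:
{"api": "arm_command", "payload": {
  "fingers": [-1,-1],
  "dp": [
    [-0.004,-0.003,-0.001],
    [0,0,0]
  ],
  "roll": [0,0]
}}

```text
t: 3.75
eef_pos: [0.4304, 0.0588, 0.0131]
ee_rot: [-3.129, -0.019, -0.466]
force: [-0.5, 0.8, -0.2]
width: 0.0877
```

Call:
{"api": "arm_command", "payload": {
  "fingers": [0.3,1,1,1,1,1],
  "dp": [
    [0,0,0],
    [0,0,0],
    [0,0,0],
    [0,0,0],
    [0,0,0],
    [0,0,0]
  ],
  "roll": [0,0,0,0,0,0],
  "newtons": 30
}}

```text
t: 4.35
eef_pos: [0.431, 0.0591, 0.0139]
ee_rot: [-3.128, -0.02, -0.466]
force: [-0.6, -0.3, -0.4]
width: 0.0451
```

Run:
```python
from h import *
st();im,p=snap('wrist','w7')
print(proj('wrist',[*p[0][:2],0.027],p))
cv2.imwrite('pics/w7z.png',cv2.resize(im[150:350,150:350],None,fx=3,fy=3,interpolation=cv2.INTER_CUBIC))
```

```text
t 4.35 [0.431  0.0591 0.0139] [-3.128 -0.02  -0.466] F [-0.6 -0.3 -0.4] w 0.0451 q [ 0.6   0.23 -0.8   0.02 -0.53  0.48]
(np.float64(252.62530577050148), np.float64(253.65144189574713))
```

View pics/w7z.png

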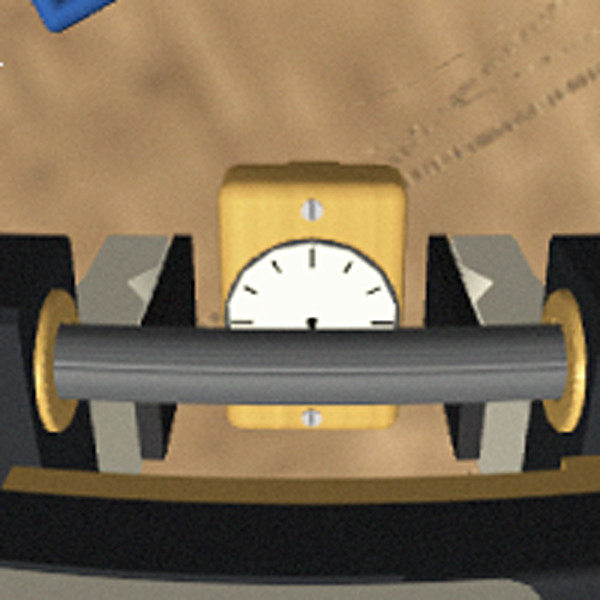

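Call:
{"api": "arm_command", "payload": {
  "fingers": [1,1,1,1,1],
  "dp": [
    [0,0,-0.002],
    [0,0,0],
    [0,0,0],
    [0,0,0],
    [0,0,0]
  ],
  "roll": [0,0,0,0,0]
}}

```text
t: 4.9
eef_pos: [0.4311, 0.0591, 0.0122]
ee_rot: [-3.128, -0.02, -0.466]
force: [-0.7, 0.3, 3.0]
width: 0.0335
```

Call:
{"api": "arm_command", "payload": {
  "fingers": [1,1,1,1,1],
  "dp": [
    [0,0,0.02],
    [0,0,0.03],
    [0,0,0.03],
    [0,0,0.02],
    [0,0,0]
  ],
  "roll": [0,0,0,0,0]
}}

```text
t: 5.4
eef_pos: [0.4288, 0.0578, 0.1136]
ee_rot: [-3.132, -0.017, -0.467]
force: [0.6, 0.3, -2.7]
width: 0.0339
```

Run:
```python
from h import *
st();im,p=snap('wrist','w8')
cv2.imwrite('pics/w8z.png',cv2.resize(im[50:350,50:450],None,fx=2,fy=2,interpolation=cv2.INTER_CUBIC))
```

```text
t 5.4 [0.4288 0.0578 0.1136] [-3.132 -0.017 -0.467] F [ 0.6  0.3 -2.7] w 0.0339 q [ 0.6   0.06 -0.68  0.01 -0.82  0.49]
```

View pics/w8z.png

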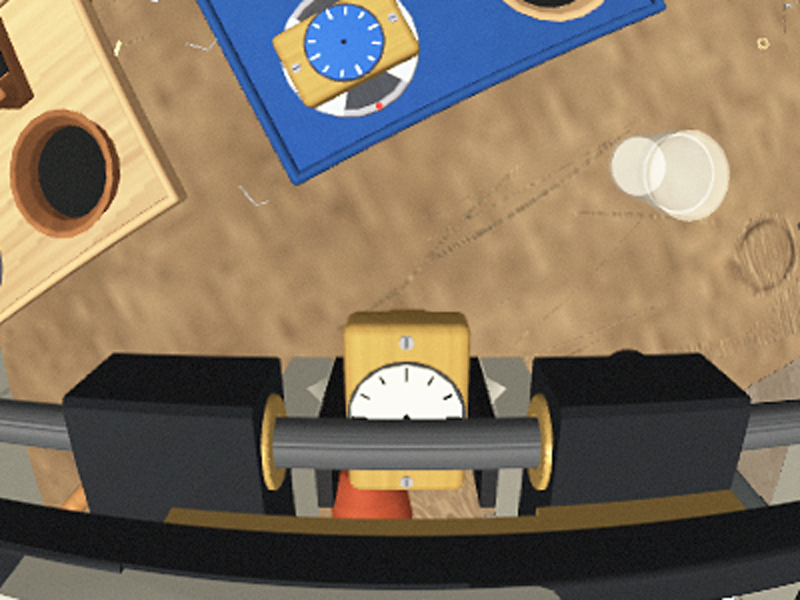

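Call:
{"api": "arm_command", "payload": {
  "fingers": [1,1,1,1,1,1,1,1],
  "dp": [
    [0.012,0.027,0.003],
    [0.012,0.027,0.003],
    [0.012,0.027,0.003],
    [0.012,0.027,0.003],
    [0.012,0.027,0.003],
    [0.012,0.027,0.003],
    [0.012,0.027,0.003],
    [0,0,0]
  ],
  "roll": [0.068,0.068,0.068,0.068,0.068,0.068,0.068,0]
}}

```text
t: 6.25
eef_pos: [0.5084, 0.2498, 0.1212]
ee_rot: [3.138, -0.002, 0.024]
force: [-0.0, -0.7, -1.3]
width: 0.034
```

Run:
```python
from h import *
st();im,p=snap('wrist','w9')
cv2.imwrite('pics/w9z.png',cv2.resize(im[50:350,50:450],None,fx=2,fy=2,interpolation=cv2.INTER_CUBIC))
```

```text
t 6.25 [0.5084 0.2498 0.1212] [ 3.138e+00 -2.000e-03  2.400e-02] F [-0.  -0.7 -1.3] w 0.034 q [ 0.8   0.27 -0.37  0.   -0.92  0.79]
```

View pics/w9z.png

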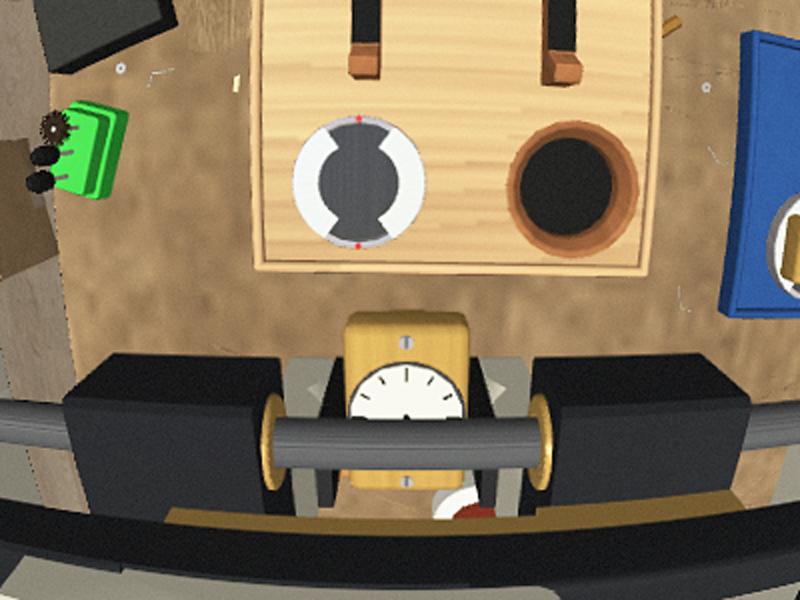

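Run:
```python
from fit import *
im,p=load('w9')
A=lambda x,y:(50+(x+.5)/2-.5,50+(y+.5)/2-.5)
be=[((-75,-95,15),*A(648,276)),((-75,95,15),*A(255,271)),((-33+28,45,19),*A(359,118)),((-33-28,45,19),*A(358,246)),((-33,45,19),*A(359,182)),((-33,-50,10),*A(566,187)),((-33,-50,26),*A(573,189))]
q,r=fit(be,p,[.59,.226,0]);print(q.round(4),r.round(1).tolist())
c,s=np.cos(q[2]),np.sin(q[2])
so=q[:2]+[c*-.033-s*.045,s*-.033+c*.045];print('socket',so, pt('wrist',*A(359,182),.019,p))
cu=q[:2]+[c*-.033+s*.050,s*-.033-c*.050];print('cup',cu,pt('wrist',*A(566,187),.010,p),pt('wrist',*A(573,189),.026,p))
# carried dial in tool frame
R=Rn.from_euler('xyz',p[1]).as_matrix()
for pix in ((406,420),):
    o,d=ray('wrist',*A(*pix),p); o=R.T@(o-p[0]);d=R.T@d
    print('dial centre tool',(o+d*(-.015-o[2])/d[2]).round(4))
for pix in ((407,342),(406,482)):
    o,d=ray('wrist',*A(*pix),p); o=R.T@(o-p[0]);d=R.T@d
    print('screw tool',(o+d*(-.014-o[2])/d[2]).round(4))
print(proj('wrist',R@[0,0,-.015]+p[0],p))
```

```text
[0.5914 0.2268 0.0099] [[0.6, 0.7], [-0.9, 0.4], [-0.2, 0.2], [0.2, -0.7], [-0.3, 0.1], [-0.2, -0.8], [1.1, 0.1]]
socket [0.55792828 0.27149053] [0.55800006 0.27120198 0.019     ]
cup [0.55887176 0.17649522] [0.55816985 0.17624479 0.01      ] [0.55894292 0.17747419 0.026     ]
dial centre tool [-0.0026  0.     -0.015 ]
screw tool [ 0.0198  0.0003 -0.014 ]
screw tool [-0.0238  0.     -0.014 ]
(np.float64(252.71019339130714), np.float64(255.60555983544228))
```

Call:
{"api": "arm_command", "payload": {
  "fingers": [1,1,1,1,1,1],
  "dp": [
    [0.02,0.008,-0.01],
    [0.02,0.008,-0.02],
    [0.01,0.004,-0.02],
    [0,0,-0.015],
    [0,0,0],
    [0,0,0]
  ],
  "roll": [-0.014,0,0,0,0,0]
}}

```text
t: 6.9
eef_pos: [0.5531, 0.2623, 0.0458]
ee_rot: [3.13, 0.01, -0.001]
force: [0.3, -0.2, -1.4]
width: 0.0339
```

Run:
```python
from h import *
st();im,p=snap('wrist','w10')
```

```text
t 6.9 [0.5531 0.2623 0.0458] [ 3.13e+00  1.00e-02 -1.00e-03] F [ 0.3 -0.2 -1.4] w 0.0339 q [ 0.76  0.43 -0.33  0.   -0.82  0.81]
```

View pics/w10.png

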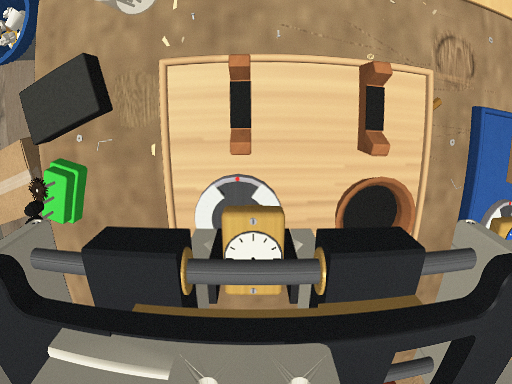

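Call:
{"api": "arm_command", "payload": {
  "fingers": [1,1,1],
  "dp": [
    [0.007,0.009,0],
    [0,0,0],
    [0,0,0]
  ],
  "roll": [0.011,0,0]
}}

```text
t: 7.25
eef_pos: [0.5607, 0.2721, 0.0481]
ee_rot: [3.132, 0.008, 0.011]
force: [-0.9, -0.6, -0.9]
width: 0.0338
```

Run:
```python
from h import *
st();im,p=snap('wrist','w11');im2,_=snap('side','s11')
cv2.imwrite('pics/s11z.png',cv2.resize(im2[200:320,130:290],None,fx=5,fy=5,interpolation=cv2.INTER_CUBIC))
```

```text
t 7.25 [0.5607 0.2721 0.0481] [3.132 0.008 0.011] F [-0.9 -0.6 -0.9] w 0.0338 q [ 0.77  0.44 -0.31  0.   -0.83  0.81]
```

View pics/w11.png

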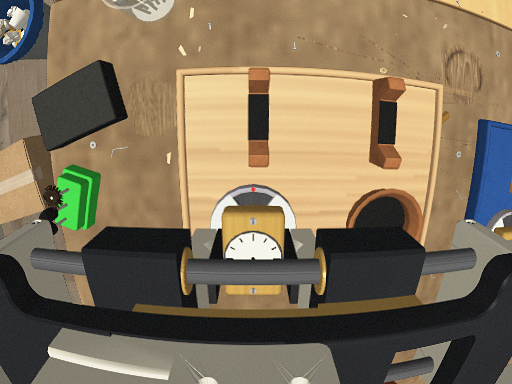

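View pics/s11z.png

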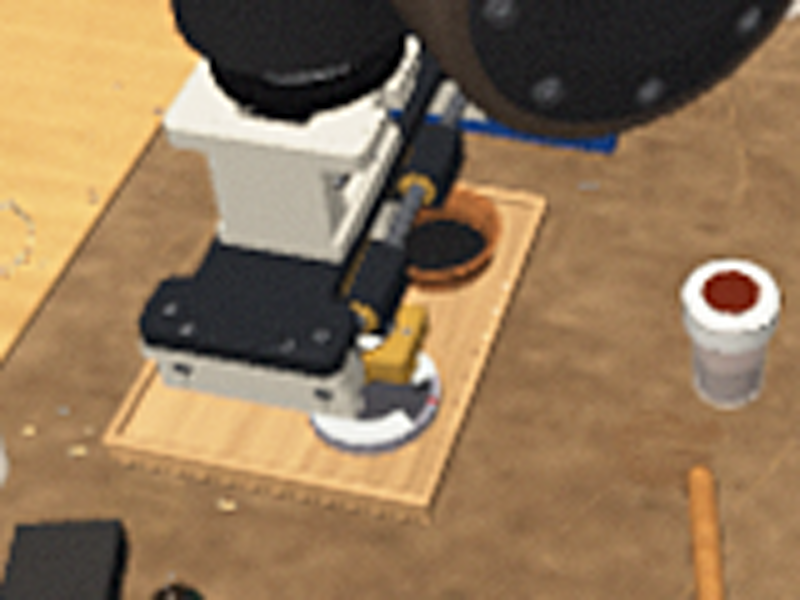

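Call:
{"api": "arm_command", "payload": {
  "fingers": [1,1,1,1],
  "dp": [
    [0,-0.001,-0.007],
    [0,0,-0.007],
    [0,0,-0.005],
    [0,0,0]
  ],
  "roll": [0,0,0,0]
}}

```text
t: 7.75
eef_pos: [0.5603, 0.2707, 0.0278]
ee_rot: [3.132, 0.008, 0.011]
force: [-0.9, 0.2, -2.1]
width: 0.0335
```

Call:
{"api": "arm_command", "payload": {
  "fingers": [1,1,1,1],
  "dp": [
    [0,0,-0.003],
    [0,0,-0.003],
    [0,0,-0.002],
    [0,0,0]
  ],
  "roll": [0,0,0,0]
}}

```text
t: 8.15
eef_pos: [0.5603, 0.2708, 0.023]
ee_rot: [3.132, 0.007, 0.013]
force: [0.3, -0.4, 0.1]
width: 0.0337
```

Run:
```python
from h import *
st();im,p=snap('wrist','w12');im2,_=snap('side','s12')
cv2.imwrite('pics/s12z.png',cv2.resize(im2[200:320,130:290],None,fx=5,fy=5,interpolation=cv2.INTER_CUBIC))
```

```text
t 8.15 [0.5603 0.2708 0.023 ] [3.132 0.007 0.013] F [ 0.3 -0.4  0.1] w 0.0337 q [ 0.77  0.47 -0.33  0.   -0.78  0.82]
```

View pics/s12z.png

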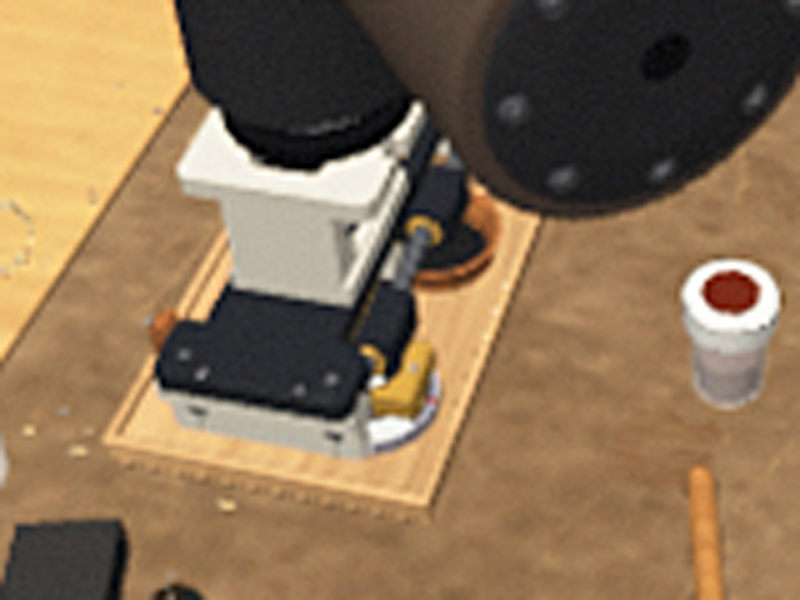

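Call:
{"api": "arm_command", "payload": {
  "fingers": [1,1],
  "dp": [
    [0,0,-0.0015],
    [0,0,0]
  ],
  "roll": [0,0]
}}

```text
t: 8.45
eef_pos: [0.5604, 0.2709, 0.0225]
ee_rot: [3.132, 0.006, 0.013]
force: [1.0, 0.3, -1.6]
width: 0.0335
```

Call:
{"api": "arm_command", "payload": {
  "fingers": [1,1,1,1],
  "dp": [
    [0,0,-0.001],
    [0,0,0],
    [-0.0003,-0.0003,0],
    [-0.0003,-0.0003,0]
  ],
  "roll": [0,-0.1,-0.1,-0.1]
}}

```text
t: 8.85
eef_pos: [0.5611, 0.2719, 0.0223]
ee_rot: [3.135, 0.004, -0.295]
force: [-0.2, 1.4, 2.6]
width: 0.0338
```

Call:
{"api": "arm_command", "payload": {
  "fingers": [1,1,1,1,1],
  "dp": [
    [-0.001,-0.001,0],
    [-0.0005,-0.0005,0],
    [-0.0005,-0.0005,0],
    [-0.0005,-0.0005,0],
    [-0.0005,-0.0005,0]
  ],
  "roll": [-0.1,-0.1,-0.1,-0.1,-0.1]
}}

```text
t: 9.35
eef_pos: [0.5618, 0.2724, 0.0223]
ee_rot: [-3.141, 0.002, -0.815]
force: [0.8, 0.5, 1.8]
width: 0.0338
```

Call:
{"api": "arm_command", "payload": {
  "fingers": [1,1,1,1,1],
  "dp": [
    [-0.0025,-0.003,0],
    [-0.0015,-0.0015,0],
    [-0.001,-0.001,0],
    [-0.001,-0.001,0],
    [-0.001,-0.001,0]
  ],
  "roll": [0,-0.1,-0.1,-0.1,-0.1]
}}

```text
t: 9.85
eef_pos: [0.557, 0.2661, 0.0223]
ee_rot: [-3.135, 0.002, -1.216]
force: [1.3, 1.2, 1.6]
width: 0.034
```

Run:
```python
from h import *
st();im,p=snap('wrist','w13')
```

```text
t 9.85 [0.557  0.2661 0.0223] [-3.135e+00  2.000e-03 -1.216e+00] F [1.3 1.2 1.6] w 0.034 q [ 0.76  0.46 -0.36  0.   -0.75 -0.41]
```

View pics/w13.png

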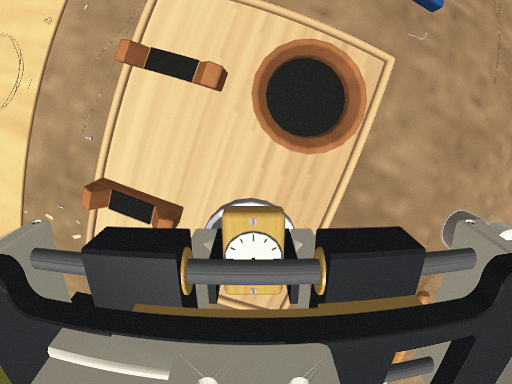

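Call:
{"api": "arm_command", "payload": {
  "fingers": [1,1,1,1,1,1],
  "dp": [
    [0.001,0.002,0],
    [0,0,0],
    [0,0,0],
    [0,0,0],
    [0,0,0],
    [0,0,0]
  ],
  "roll": [-0.1,-0.1,-0.1,-0.05,-0.02,0]
}}

```text
t: 10.5
eef_pos: [0.5586, 0.2675, 0.0223]
ee_rot: [-3.134, 0.001, -1.58]
force: [-0.4, 0.8, 2.4]
width: 0.0337
```

Run:
```python
from h import *
st();print(get_state()['moment']);im,p=snap('wrist','w14')
```

```text
t 10.5 [0.5586 0.2675 0.0223] [-3.134e+00  1.000e-03 -1.580e+00] F [-0.4  0.8  2.4] w 0.0337 q [ 0.76  0.46 -0.36  0.01 -0.75 -0.78]
[0.37992594 0.23784103 0.07125112]
```

View pics/w14.png

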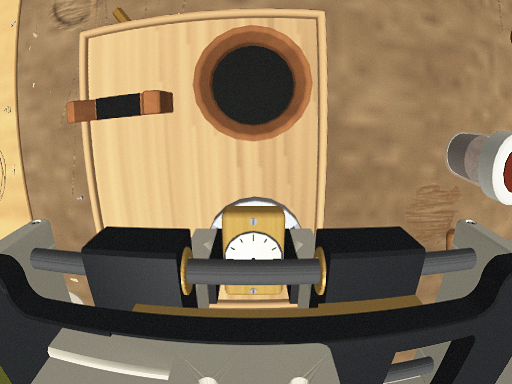

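Call:
{"api": "arm_command", "payload": {
  "fingers": [1,0.05,0.05,0.05],
  "dp": [
    [-0.0005,0.0015,0],
    [0,0,0],
    [0,0,0],
    [0,0,0]
  ],
  "roll": [0,0,0,0]
}}

```text
t: 10.95
eef_pos: [0.5572, 0.2681, 0.0213]
ee_rot: [-3.136, -0.0, -1.575]
force: [-0.4, 0.1, 0.7]
width: 0.0414
```

Call:
{"api": "arm_command", "payload": {
  "fingers": [0.05,0.05,0.05,-1,-1],
  "dp": [
    [0,0,0.015],
    [0,0,0.03],
    [0,-0.01,0.04],
    [0,-0.02,0.03],
    [0,0,0]
  ],
  "roll": [0,0,0,0,0]
}}

```text
t: 11.45
eef_pos: [0.5551, 0.2359, 0.1374]
ee_rot: [-3.14, -0.005, -1.573]
force: [-0.7, 0.4, 0.2]
width: 0.053
```

Run:
```python
from h import *
st();im,p=snap('wrist','w15')
```

```text
t 11.45 [0.5551 0.2359 0.1374] [-3.14  -0.005 -1.573] F [-0.7  0.4  0.2] w 0.053 q [ 0.73  0.31 -0.27  0.01 -0.99 -0.73]
```

View pics/w15.png

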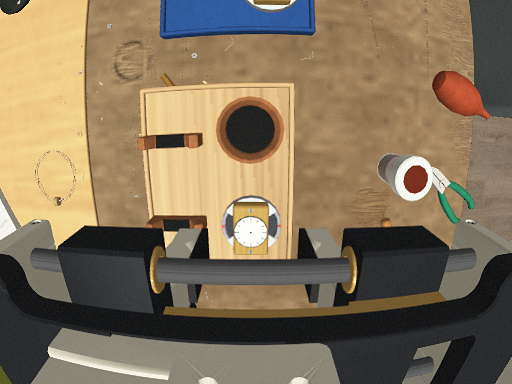

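Call:
{"api": "arm_command", "payload": {
  "fingers": [-1,-1,-1,-1,-1,-1,-1],
  "dp": [
    [-0.025,0.014,0],
    [-0.028,0.016,0],
    [-0.028,0.016,0],
    [-0.028,0.016,0],
    [-0.028,0.016,0],
    [-0.022,0.01,0],
    [0,0,0]
  ],
  "roll": [0.045,0.045,0.045,0.045,0.045,0.045,0]
}}

```text
t: 12.2
eef_pos: [0.3875, 0.3247, 0.1283]
ee_rot: [3.134, -0.01, -1.296]
force: [0.1, -0.4, 1.0]
width: 0.0878
```

Run:
```python
from h import *
st();im,p=snap('wrist','w16')
cv2.imwrite('pics/w16z.png',cv2.resize(im[0:300,100:500],None,fx=2,fy=2,interpolation=cv2.INTER_CUBIC))
```

```text
t 12.2 [0.3875 0.3247 0.1283] [ 3.134 -0.01  -1.296] F [ 0.1 -0.4  1. ] w 0.0878 q [ 1.09  0.18 -0.48  0.   -0.92 -0.81]
```

View pics/w16z.png

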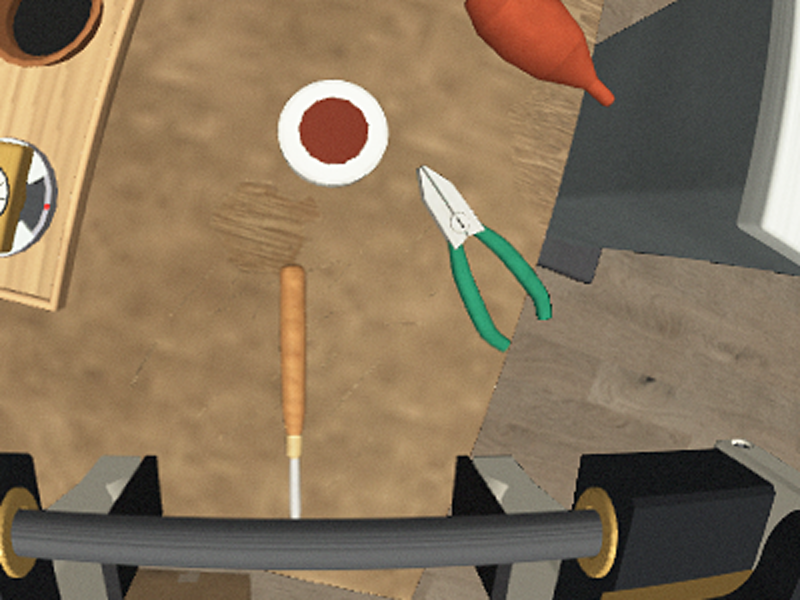

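Run:
```python
from h import *
im,p=load('w16')
A=lambda x,y:(100+(x+.5)/2-.5,(y+.5)/2-.5)
a=pt('wrist',*A(292,267),.010,p);b=pt('wrist',*A(294,456),.010,p)
print(a,b,np.linalg.norm(a-b),np.arctan2(*(a-b)[[1,0]]),'grip',a+(b-a)*57/84)
print('brown',pt('wrist',*A(333,131),.058,p),pt('wrist',*A(333,132),.056,p))
```

```text
[0.40854677 0.27216546 0.01      ] [0.38273997 0.36190145 0.01      ] 0.09337311928427902 -1.2907672266040289 grip [0.39103501 0.33305774 0.01      ]
brown [0.40794599 0.2140395  0.058     ] [0.40782971 0.21407093 0.056     ]
```

Call:
{"api": "arm_command", "payload": {
  "fingers": [-0.5,-0.5,-0.5,-0.5,-0.5],
  "dp": [
    [0.005,0.002,-0.03],
    [0,0,-0.03],
    [0,0,-0.02],
    [0,0,-0.01],
    [0,0,0]
  ],
  "roll": [0,0,0,0,0]
}}

```text
t: 12.75
eef_pos: [0.395, 0.326, 0.0336]
ee_rot: [3.133, -0.011, -1.3]
force: [0.3, -0.4, 0.2]
width: 0.0663
```

Call:
{"api": "arm_command", "payload": {
  "fingers": [-0.5,-0.5,-0.5,-0.5],
  "dp": [
    [-0.002,0.001,-0.01],
    [-0.001,0,-0.01],
    [0,0,-0.005],
    [0,0,0]
  ],
  "roll": [0.008,0,0,0]
}}

```text
t: 13.15
eef_pos: [0.3931, 0.328, 0.0081]
ee_rot: [3.135, -0.009, -1.292]
force: [-0.2, -0.7, 0.1]
width: 0.066
```

Run:
```python
from h import *
st();im,p=snap('wrist','w17')
```

```text
t 13.15 [0.3931 0.328  0.0081] [ 3.135 -0.009 -1.292] F [-0.2 -0.7  0.1] w 0.066 q [ 1.08  0.35 -0.6   0.   -0.63 -0.8 ]
```

View pics/w17.png

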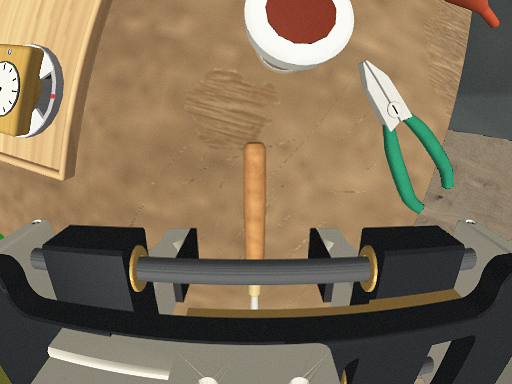

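Handle centred between the fingers (column ~255). Lower a few mm and grip.

Call:
{"api": "arm_command", "payload": {
  "fingers": [0,1,1,1,1,1,1,1],
  "dp": [
    [0,0,-0.0035],
    [0,0,0],
    [0,0,0],
    [0,0,0],
    [0,0,0],
    [0,0,0],
    [0,0,0],
    [0,0,0]
  ],
  "roll": [0,0,0,0,0,0,0,0],
  "newtons": 25
}}

```text
t: 14.0
eef_pos: [0.3938, 0.3293, 0.0064]
ee_rot: [3.138, -0.006, -1.291]
force: [-0.5, -0.1, -0.7]
width: 0.0105
```

Call:
{"api": "arm_command", "payload": {
  "fingers": [1,1,1,1,1,1],
  "dp": [
    [0,0,0],
    [0,0,0.015],
    [0,0,0.03],
    [0,0,0.03],
    [0,0,0.02],
    [0,0,0]
  ],
  "roll": [0,0,0,0,0,0]
}}

```text
t: 14.6
eef_pos: [0.3929, 0.3276, 0.1034]
ee_rot: [3.135, -0.009, -1.291]
force: [0.3, -0.6, -1.1]
width: 0.0102
```

Run:
```python
from h import *
st();im,p=snap('wrist','w18')
```

```text
t 14.6 [0.3929 0.3276 0.1034] [ 3.135 -0.009 -1.291] F [ 0.3 -0.6 -1.1] w 0.0102 q [ 1.08  0.22 -0.5   0.   -0.86 -0.8 ]
```

View pics/w18.png

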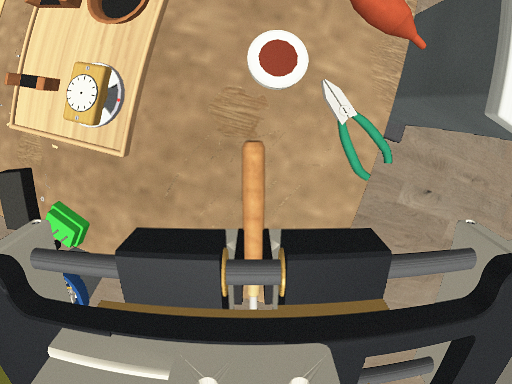

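Call:
{"api": "arm_command", "payload": {
  "fingers": [1,1,1,1,1,1,1,1],
  "dp": [
    [0.03,-0.015,0.005],
    [0.035,-0.017,0.005],
    [0.035,-0.017,0],
    [0.035,-0.017,0],
    [0.035,-0.017,0],
    [0.035,-0.017,0],
    [0.02,-0.01,0],
    [0,0,0]
  ],
  "roll": [-0.038,-0.038,-0.038,-0.038,-0.038,-0.038,-0.038,0]
}}

```text
t: 15.45
eef_pos: [0.6211, 0.2096, 0.1012]
ee_rot: [3.123, -0.016, -1.566]
force: [0.0, 0.1, -1.4]
width: 0.0099
```

Run:
```python
from h import *
st();im,p=snap('wrist','w19')
```

```text
t 15.45 [0.6211 0.2096 0.1012] [ 3.123 -0.016 -1.566] F [ 0.   0.1 -1.4] w 0.0099 q [ 0.62  0.44 -0.17  0.   -0.99 -0.62]
```

View pics/w19.png

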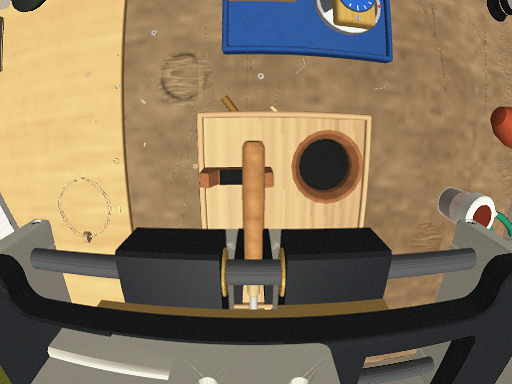

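Call:
{"api": "arm_command", "payload": {
  "fingers": [1,1,1,1,1],
  "dp": [
    [0.012,0,-0.015],
    [0,0,-0.02],
    [0,0,-0.012],
    [0,0,0],
    [0,0,0]
  ],
  "roll": [0,0,0,0,0]
}}

```text
t: 16.0
eef_pos: [0.6274, 0.2108, 0.049]
ee_rot: [3.116, -0.018, -1.56]
force: [0.6, -0.2, -0.8]
width: 0.01
```

Run:
```python
from h import *
st();im,p=snap('wrist','w20')
```

```text
t 16.0 [0.6274 0.2108 0.049 ] [ 3.116 -0.018 -1.56 ] F [ 0.6 -0.2 -0.8] w 0.01 q [ 0.62  0.5  -0.2   0.   -0.9  -0.61]
```

View pics/w20.png

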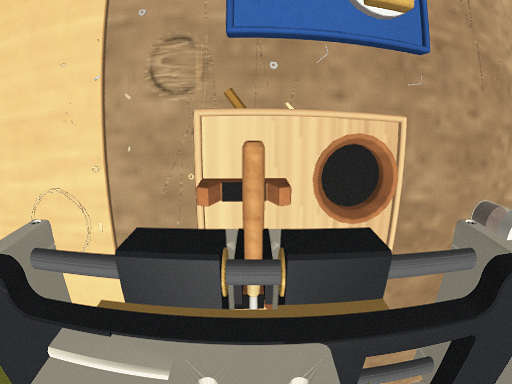

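Call:
{"api": "arm_command", "payload": {
  "fingers": [1,1,1,1,1],
  "dp": [
    [0.006,0,0],
    [0,0,-0.006],
    [0,0,-0.006],
    [0,0,-0.004],
    [0,0,0]
  ],
  "roll": [0,0,0,0,0]
}}

```text
t: 16.55
eef_pos: [0.6349, 0.212, 0.0347]
ee_rot: [3.12, -0.016, -1.56]
force: [-0.5, -0.5, 0.1]
width: 0.0106
```

Run:
```python
from h import *
st();im,p=snap('wrist','w21')
```

```text
t 16.55 [0.6349 0.212  0.0347] [ 3.12  -0.016 -1.56 ] F [-0.5 -0.5  0.1] w 0.0106 q [ 0.61  0.53 -0.19  0.   -0.88 -0.6 ]
```

View pics/w21.png

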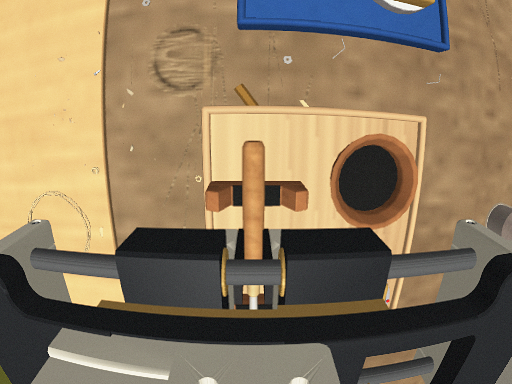

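Call:
{"api": "arm_command", "payload": {
  "fingers": [1,1,0.3,0.3,0.3,0.3],
  "dp": [
    [0,0,-0.003],
    [0,0,0],
    [0,0,0],
    [0,0,0],
    [0,0,0],
    [0,0,0]
  ],
  "roll": [0,0,0,0,0,0]
}}

```text
t: 17.2
eef_pos: [0.6355, 0.2122, 0.0324]
ee_rot: [3.122, -0.015, -1.559]
force: [0.8, -0.6, 0.3]
width: 0.0301
```

Call:
{"api": "arm_command", "payload": {
  "fingers": [0.3,0.3,0.3,-1,-1,-1],
  "dp": [
    [0,0,0.015],
    [0,0,0.03],
    [0,0,0.04],
    [0,-0.02,0.03],
    [0,-0.03,0],
    [0,0,0]
  ],
  "roll": [0,0,0,0,0,0]
}}

```text
t: 17.8
eef_pos: [0.6352, 0.1609, 0.1575]
ee_rot: [3.124, -0.016, -1.557]
force: [-0.1, 0.9, -1.1]
width: 0.0492
```

Run:
```python
from h import *
st();im,p=snap('side','s22');cv2.imwrite('pics/s22z.png',cv2.resize(im[150:320,130:350],None,fx=3.5,fy=3.5,interpolation=cv2.INTER_CUBIC))
im,p=snap('wrist','w22')
```

```text
t 17.8 [0.6352 0.1609 0.1575] [ 3.124 -0.016 -1.557] F [-0.1  0.9 -1.1] w 0.0492 q [ 0.55  0.39 -0.11  0.01 -1.1  -0.54]
```

View pics/s22z.png

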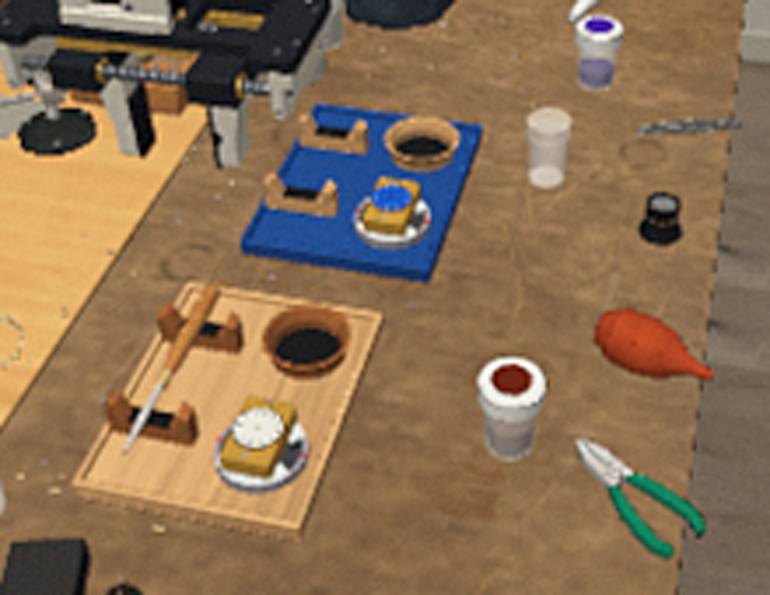

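View pics/w22.png

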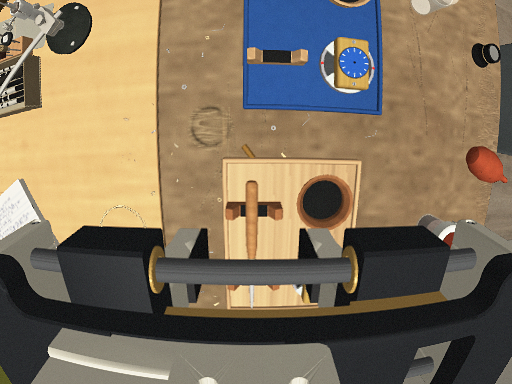

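Call:
{"api": "arm_command", "payload": {
  "fingers": [-1,-1,-1,-1,-1,-1,-1,-1],
  "dp": [
    [-0.03,0.007,0],
    [-0.035,0.008,0],
    [-0.035,0.008,0],
    [-0.035,0.008,0],
    [-0.035,0.008,0],
    [-0.035,0.008,0],
    [-0.01,0.003,0],
    [0,0,0]
  ],
  "roll": [0,0,0,0,0,0,0,0]
}}

```text
t: 18.7
eef_pos: [0.4125, 0.2166, 0.1556]
ee_rot: [3.122, -0.018, -1.554]
force: [0.3, 0.3, 1.1]
width: 0.0876
```

Run:
```python
from h import *
st();im,p=snap('wrist','w23')
cv2.imwrite('pics/w23z.png',cv2.resize(im[50:350,50:450],None,fx=2,fy=2,interpolation=cv2.INTER_CUBIC))
```

```text
t 18.7 [0.4125 0.2166 0.1556] [ 3.122 -0.018 -1.554] F [0.3 0.3 1.1] w 0.0876 q [ 0.9   0.09 -0.51 -0.   -0.99 -0.89]
```

View pics/w23z.png

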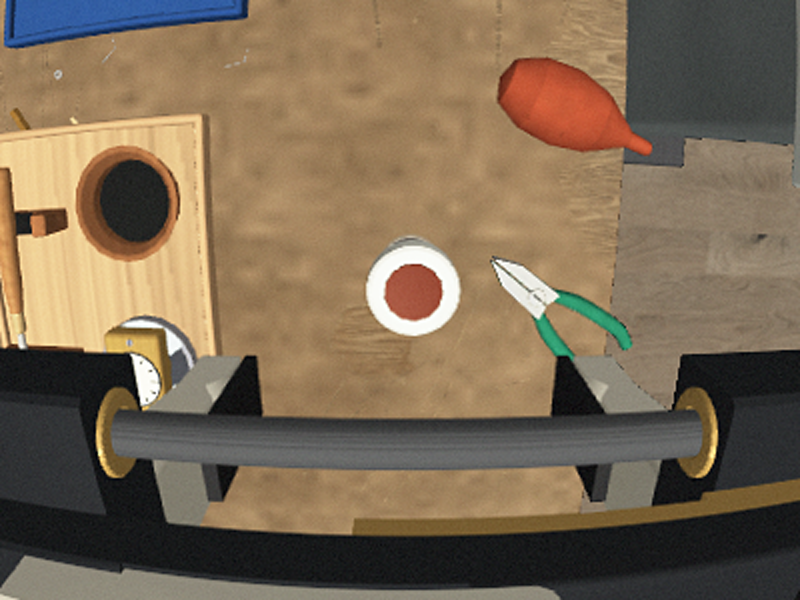

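Run:
```python
from h import *
im,p=load('w23')
A=lambda x,y:(50+(x+.5)/2-.5,50+(y+.5)/2-.5)
print(pt('wrist',*A(413,291),.058,p))
```

```text
[0.40805333 0.21339138 0.058     ]
```

Call:
{"api": "arm_command", "payload": {
  "fingers": [-1,-1,-1,-1,-1],
  "dp": [
    [-0.005,-0.003,-0.025],
    [0,0,-0.03],
    [0,0,-0.02],
    [0,0,0],
    [0,0,0]
  ],
  "roll": [0,0,0,0,0]
}}

```text
t: 19.25
eef_pos: [0.413, 0.2155, 0.0795]
ee_rot: [3.125, -0.017, -1.554]
force: [0.9, 0.1, 0.9]
width: 0.0878
```

Run:
```python
from h import *
st();im,p=snap('wrist','w24')
print(proj('wrist',[.408,.2134,.058],p))
```

```text
t 19.25 [0.413  0.2155 0.0795] [ 3.125 -0.017 -1.554] F [0.9 0.1 0.9] w 0.0878 q [ 0.9   0.19 -0.61 -0.   -0.8  -0.89]
(np.float64(260.57927226327683), np.float64(227.1027297834061))
```

View pics/w24.png

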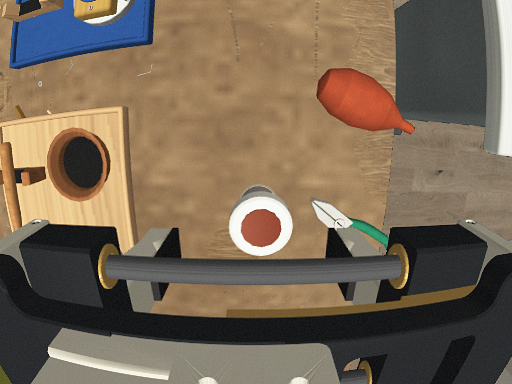

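Call:
{"api": "arm_command", "payload": {
  "fingers": [-0.7,-0.7,-0.7,-0.7,-0.7,-0.7],
  "dp": [
    [-0.005,-0.002,0],
    [-0.001,0,-0.02],
    [-0.001,0,-0.02],
    [0,0,-0.006],
    [0,0,0],
    [0,0,0]
  ],
  "roll": [0,0,0,0,0,0]
}}

```text
t: 19.9
eef_pos: [0.4087, 0.2162, 0.0383]
ee_rot: [3.133, -0.01, -1.554]
force: [-0.4, 0.0, -0.2]
width: 0.075
```

Run:
```python
from h import *
st();im,p=snap('wrist','w25')
print(proj('wrist',[.408,.2134,.058],p))
```

```text
t 19.9 [0.4087 0.2162 0.0383] [ 3.133 -0.01  -1.554] F [-0.4  0.  -0.2] w 0.075 q [ 0.91  0.24 -0.67 -0.   -0.67 -0.9 ]
(np.float64(255.2673654330607), np.float64(254.51185297740057))
```

View pics/w25.png

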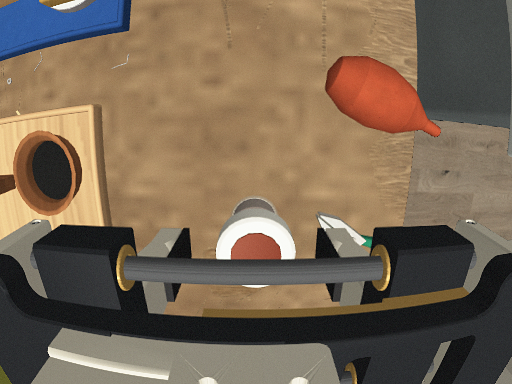

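Call:
{"api": "arm_command", "payload": {
  "fingers": [-0.5,0,1,1,1,1,1],
  "dp": [
    [-0.0005,-0.0025,-0.005],
    [0,0,0],
    [0,0,0],
    [0,0,0],
    [0,0,0],
    [0,0,0],
    [0,0,0]
  ],
  "roll": [0,0,0,0,0,0,0],
  "newtons": 20
}}

```text
t: 20.65
eef_pos: [0.4092, 0.2146, 0.035]
ee_rot: [3.135, -0.007, -1.554]
force: [0.6, -0.5, -0.6]
width: 0.0409
```

Call:
{"api": "arm_command", "payload": {
  "fingers": [1,1,1,1,1,1],
  "dp": [
    [0,0,0.005],
    [0,0,0.015],
    [0,0,0.03],
    [0,0,0.03],
    [0,0,0.01],
    [0,0,0]
  ],
  "roll": [0,0,0,0,0,0]
}}

```text
t: 21.25
eef_pos: [0.408, 0.2133, 0.1284]
ee_rot: [3.133, -0.009, -1.555]
force: [1.1, -0.1, -0.4]
width: 0.0409
```

Run:
```python
from h import *
st();im,p=snap('wrist','w26')
```

```text
t 21.25 [0.408  0.2133 0.1284] [ 3.133 -0.009 -1.555] F [ 1.1 -0.1 -0.4] w 0.0409 q [ 0.91  0.1  -0.57 -0.   -0.91 -0.89]
```

View pics/w26.png

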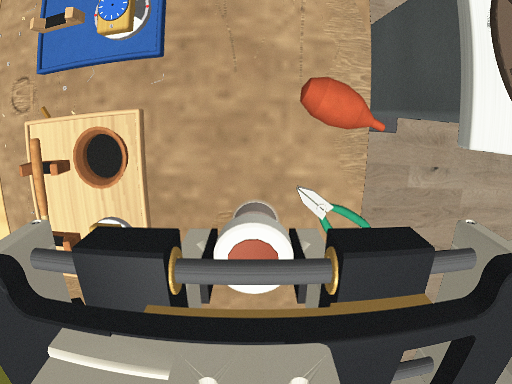

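Call:
{"api": "arm_command", "payload": {
  "fingers": [1,1,1,1,1,1,1,1],
  "dp": [
    [0.01,-0.02,0.002],
    [0.018,-0.033,0.002],
    [0.02,-0.035,0.001],
    [0.02,-0.035,0],
    [0.02,-0.035,0],
    [0.02,-0.035,0],
    [0.015,-0.028,0],
    [0,0,0]
  ],
  "roll": [0,0,0,0,0,0,0,0]
}}

```text
t: 22.1
eef_pos: [0.5293, -0.0177, 0.1217]
ee_rot: [3.119, -0.014, -1.55]
force: [-1.8, 0.7, -1.7]
width: 0.0412
```

Run:
```python
from h import *
st();im,p=snap('wrist','w27')
cv2.imwrite('pics/w27z.png',cv2.resize(im[50:350,50:450],None,fx=2,fy=2,interpolation=cv2.INTER_CUBIC))
```

```text
t 22.1 [ 0.5293 -0.0177  0.1217] [ 3.119 -0.014 -1.55 ] F [-1.8  0.7 -1.7] w 0.0412 q [ 0.34  0.23 -0.44  0.01 -0.93 -0.33]
```

View pics/w27z.png

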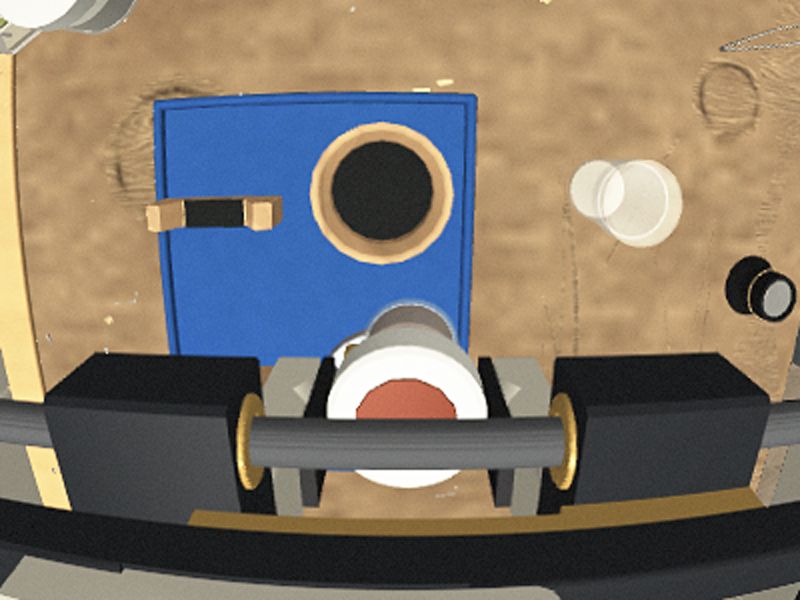

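Run:
```python
from fit import *
im,p=load('w27')
A=lambda x,y:(50+(x+.5)/2-.5,50+(y+.5)/2-.5)
bl=[((75,-95,15),*A(155,100)),((-75,-95,15),*A(477,94)),((-33,-50,10),*A(382,190)),((-33,-50,26),*A(382,193))]
q,r=fit(bl,p,[.57,-.014,0]);print(q.round(4),r.round(1).tolist())
print(pt('wrist',*A(382,190),.010,p),pt('wrist',*A(382,193),.026,p), 'clear foot',pt('wrist',*A(599,190),.0,p),'top',pt('wrist',*A(639,202),.06,p))
R=Rn.from_euler('xyz',p[1]).as_matrix()
o,d=ray('wrist',*A(406,413),p); o=R.T@(o-p[0]);d=R.T@d
print('lid tool',(o+d*(-.023-o[2])/d[2]).round(4))
```

```text
[ 0.5715 -0.0138  0.0063] [[-1.7, -0.2], [0.6, -0.4], [0.3, 0.2], [-0.0, 0.4]]
[ 0.53904806 -0.06417351  0.01      ] [ 0.53876824 -0.06441248  0.026     ] clear foot [ 0.43284072 -0.0668432   0.        ] top [ 0.43704186 -0.06803652  0.06      ]
lid tool [ 0.0037 -0.0004 -0.023 ]
```

Call:
{"api": "arm_command", "payload": {
  "fingers": [1,1,1,1,1,1],
  "dp": [
    [0.005,-0.022,0],
    [0.005,-0.023,-0.01],
    [0,0,-0.02],
    [0,0,-0.015],
    [0,0,0],
    [0,0,0]
  ],
  "roll": [0,0,0,0,0,0]
}}

```text
t: 22.75
eef_pos: [0.5341, -0.0603, 0.0697]
ee_rot: [3.109, -0.015, -1.549]
force: [-0.4, -0.1, -0.9]
width: 0.0411
```

Run:
```python
from h import *
st();im,p=snap('wrist','w28')
```

```text
t 22.75 [ 0.5341 -0.0603  0.0697] [ 3.109 -0.015 -1.549] F [-0.4 -0.1 -0.9] w 0.0411 q [ 0.26  0.31 -0.47  0.01 -0.83 -0.24]
```

View pics/w28.png

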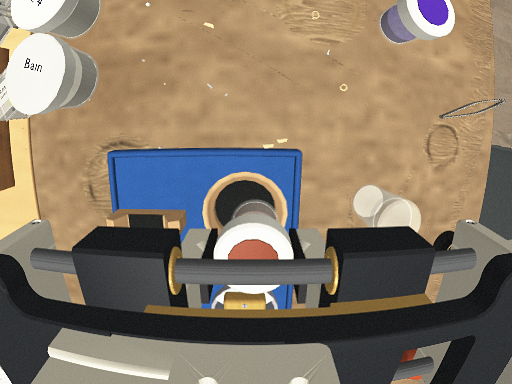

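Call:
{"api": "arm_command", "payload": {
  "fingers": [1,1,1,1,1],
  "dp": [
    [0.005,-0.002,0],
    [0,0,-0.008],
    [0,0,-0.007],
    [0,0,-0.004],
    [0,0,0]
  ],
  "roll": [0,0,0,0,0]
}}

```text
t: 23.3
eef_pos: [0.5406, -0.061, 0.0511]
ee_rot: [3.113, -0.014, -1.547]
force: [0.6, -0.3, -0.4]
width: 0.0411
```

Run:
```python
from h import *
st();im,p=snap('wrist','w29')
im,_=snap('side','s29');cv2.imwrite('pics/s29z.png',cv2.resize(im[130:290,170:370],None,fx=4,fy=3.75,interpolation=cv2.INTER_CUBIC))
```

```text
t 23.3 [ 0.5406 -0.061   0.0511] [ 3.113 -0.014 -1.547] F [ 0.6 -0.3 -0.4] w 0.0411 q [ 0.25  0.34 -0.48  0.01 -0.79 -0.24]
```

View pics/w29.png

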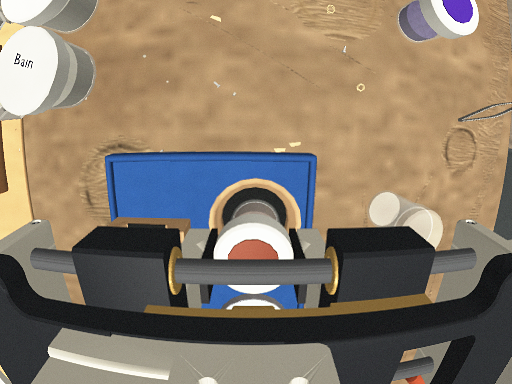

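View pics/s29z.png

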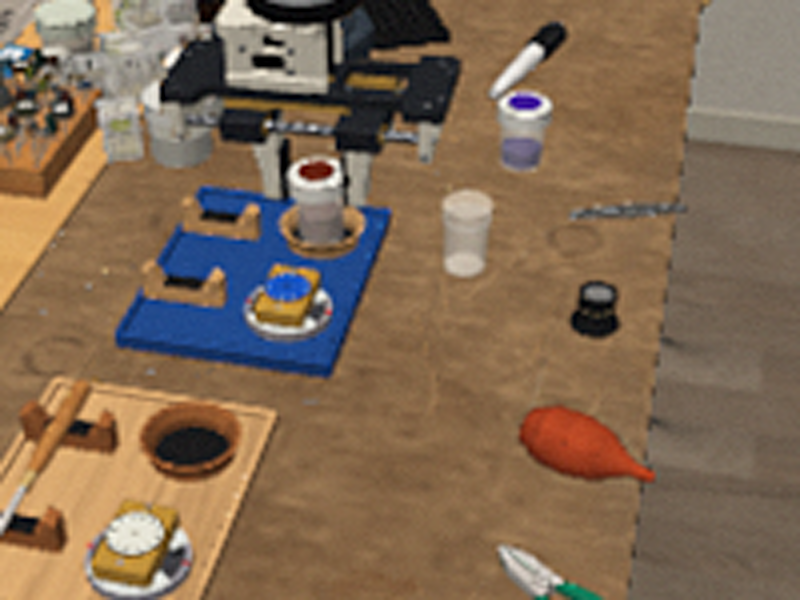

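Call:
{"api": "arm_command", "payload": {
  "fingers": [1,1,1,1],
  "dp": [
    [-0.001,-0.002,-0.003],
    [0,0,-0.0025],
    [0,0,-0.001],
    [0,0,0]
  ],
  "roll": [0,0,0,0]
}}

```text
t: 23.8
eef_pos: [0.5403, -0.0633, 0.0453]
ee_rot: [3.114, -0.014, -1.547]
force: [-0.0, 0.2, 0.2]
width: 0.0408
```

Call:
{"api": "arm_command", "payload": {
  "fingers": [0.2,-0.2,-0.35,-0.35,-0.35],
  "dp": [
    [0,0,0],
    [0,0,0],
    [0,0,0],
    [0,0,0],
    [0,0,0]
  ],
  "roll": [0,0,0,0,0]
}}

```text
t: 24.3
eef_pos: [0.5406, -0.0632, 0.0456]
ee_rot: [3.115, -0.014, -1.547]
force: [0.3, -0.4, -0.5]
width: 0.0587
```

Call:
{"api": "arm_command", "payload": {
  "fingers": [-0.35,-0.35,-0.35,-1,-1,-1],
  "dp": [
    [0,0,0.015],
    [0,0,0.03],
    [0,0,0.04],
    [-0.01,-0.03,0.03],
    [-0.02,-0.03,0],
    [0,0,0]
  ],
  "roll": [0,0,0,0,0,0]
}}

```text
t: 24.9
eef_pos: [0.509, -0.1247, 0.1644]
ee_rot: [3.113, -0.015, -1.544]
force: [0.0, 0.7, -0.4]
width: 0.0776
```

Run:
```python
from h import *
st();im,p=snap('wrist','w30')
im,_=snap('side','s30');cv2.imwrite('pics/s30z.png',cv2.resize(im[130:290,170:370],None,fx=4,fy=3.75,interpolation=cv2.INTER_CUBIC))
```

```text
t 24.9 [ 0.509  -0.1247  0.1644] [ 3.113 -0.015 -1.544] F [ 0.   0.7 -0.4] w 0.0776 q [ 0.14  0.18 -0.4   0.01 -1.03 -0.13]
```

View pics/w30.png

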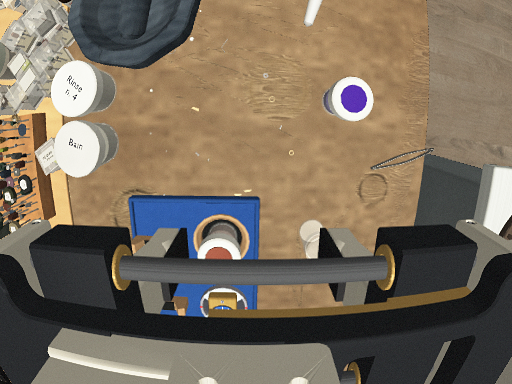

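View pics/s30z.png

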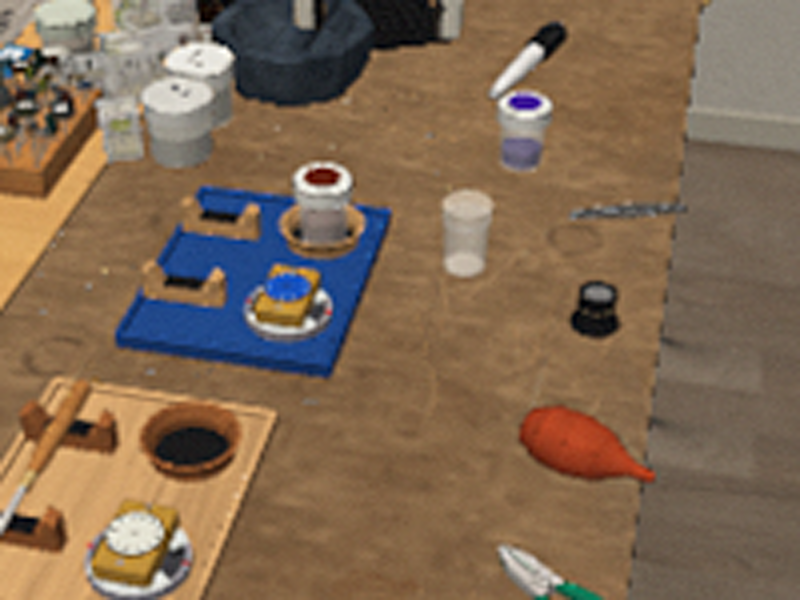

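Call:
{"api": "arm_command", "payload": {
  "fingers": [-1,-1,-1,-1,-1],
  "dp": [
    [-0.024,-0.022,0],
    [-0.025,-0.024,0],
    [-0.025,-0.024,0],
    [-0.02,-0.02,0],
    [0,0,0]
  ],
  "roll": [0,0,0,0,0]
}}

```text
t: 25.5
eef_pos: [0.416, -0.2128, 0.1619]
ee_rot: [3.111, -0.015, -1.539]
force: [-0.1, 0.6, -0.1]
width: 0.0878
```

Run:
```python
from h import *
st();im,p=snap('wrist','w31')
```

```text
t 25.5 [ 0.416  -0.2128  0.1619] [ 3.111 -0.015 -1.539] F [-0.1  0.6 -0.1] w 0.0878 q [-0.03  0.08 -0.52  0.02 -1.    0.05]
```

View pics/w31.png

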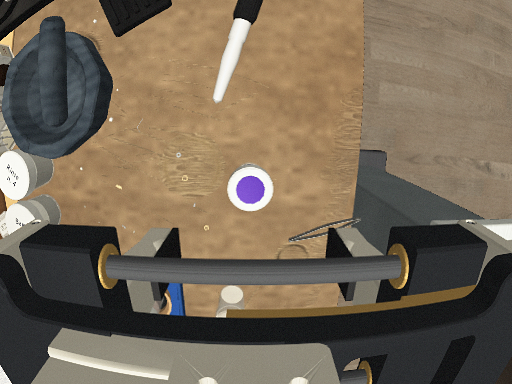

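Run:
```python
from h import *
im,p=load('w31')
print(pt('wrist',250.5,188.5,.058,p), 'mm tip',pt('wrist',217,99,.012,p),'junction',pt('wrist',241,21,.02,p))
```

```text
[ 0.41563368 -0.22032808  0.058     ] mm tip [ 0.45151537 -0.3028658   0.012     ] junction [ 0.4295344  -0.38516684  0.02      ]
```

Call:
{"api": "arm_command", "payload": {
  "fingers": [-1,-1,-1,-0.7,-0.7,-0.7,-0.7],
  "dp": [
    [0,-0.007,-0.02],
    [0,0,-0.03],
    [0,0,-0.03],
    [0,0,0],
    [0,0,0],
    [0,0,0],
    [0,0,0]
  ],
  "roll": [0,0,0,0,0,0,0]
}}

```text
t: 26.25
eef_pos: [0.4248, -0.2164, 0.0823]
ee_rot: [3.117, -0.018, -1.533]
force: [0.4, -0.0, -0.9]
width: 0.0747
```

Run:
```python
from h import *
st();im,p=snap('wrist','w32')
print(proj('wrist',[.4155,-.2203,.058],p))
```

```text
t 26.25 [ 0.4248 -0.2164  0.0823] [ 3.117 -0.018 -1.533] F [ 0.4 -0.  -0.9] w 0.0747 q [-0.04  0.19 -0.61  0.03 -0.79  0.06]
(np.float64(266.78815726655733), np.float64(223.3708694230515))
```

View pics/w32.png

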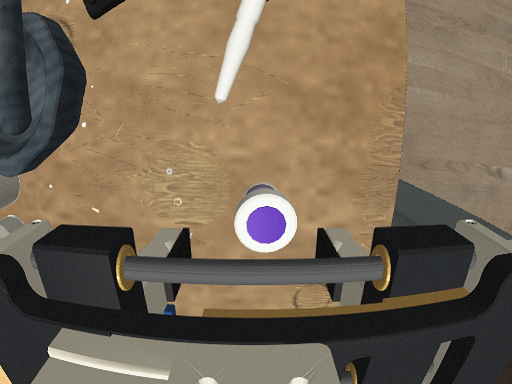

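Call:
{"api": "arm_command", "payload": {
  "fingers": [-0.7,-0.7,-0.7,-0.7,-0.7],
  "dp": [
    [-0.009,-0.003,0],
    [-0.001,-0.0005,-0.012],
    [-0.001,-0.0005,-0.008],
    [0,0,0],
    [0,0,0]
  ],
  "roll": [0,0,0,0,0]
}}

```text
t: 26.8
eef_pos: [0.4136, -0.2213, 0.0649]
ee_rot: [3.123, -0.018, -1.533]
force: [-0.3, 0.2, 0.6]
width: 0.0746
```

Call:
{"api": "arm_command", "payload": {
  "fingers": [-0.7,-0.7,-0.7,-0.7,-0.7],
  "dp": [
    [0.0005,0,-0.012],
    [0,0,-0.012],
    [0,0,-0.006],
    [0,0,0],
    [0,0,0]
  ],
  "roll": [0,0,0,0,0]
}}

```text
t: 27.3
eef_pos: [0.4155, -0.2217, 0.0363]
ee_rot: [3.126, -0.019, -1.532]
force: [-0.3, 0.2, 0.6]
width: 0.0744
```

Run:
```python
from h import *
st();im,p=snap('wrist','w33')
print(proj('wrist',[.4155,-.2203,.058],p))
```

```text
t 27.3 [ 0.4155 -0.2217  0.0363] [ 3.126 -0.019 -1.532] F [-0.3  0.2  0.6] w 0.0744 q [-0.05  0.25 -0.68  0.03 -0.66  0.06]
(np.float64(253.98737234987553), np.float64(263.0479871749417))
```

View pics/w33.png

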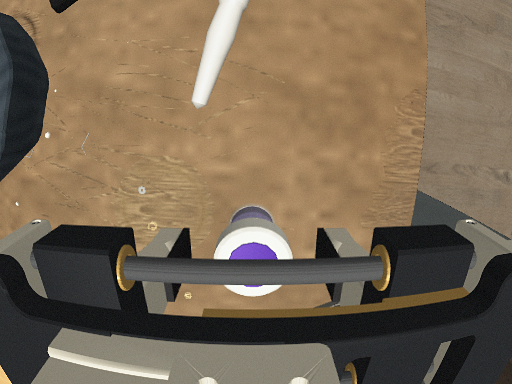

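Centred on the jar; close and lift.

Call:
{"api": "arm_command", "payload": {
  "fingers": [-0.5,0,1,1,1,1,1],
  "dp": [
    [0,0.001,-0.002],
    [0,0,0],
    [0,0,0],
    [0,0,0],
    [0,0,0],
    [0,0,0],
    [0,0,0]
  ],
  "roll": [0,0,0,0,0,0,0]
}}

```text
t: 28.05
eef_pos: [0.4163, -0.2207, 0.0355]
ee_rot: [3.129, -0.019, -1.532]
force: [0.6, 0.9, -0.4]
width: 0.0412
```

Call:
{"api": "arm_command", "payload": {
  "fingers": [1,1,1,1,1,1,1],
  "dp": [
    [0,0,0.005],
    [0,0,0.015],
    [0,0,0.03],
    [0,0,0.03],
    [0,0,0.03],
    [0,0,0.02],
    [0,0,0]
  ],
  "roll": [0,0,0,0,0,0,0]
}}

```text
t: 28.75
eef_pos: [0.4141, -0.2206, 0.1716]
ee_rot: [3.126, -0.019, -1.532]
force: [0.4, -0.5, -0.8]
width: 0.0411
```

Run:
```python
from h import *
st();im,p=snap('wrist','w34')
```

```text
t 28.75 [ 0.4141 -0.2206  0.1716] [ 3.126 -0.019 -1.532] F [ 0.4 -0.5 -0.8] w 0.0411 q [-0.05  0.07 -0.51  0.02 -1.01  0.08]
```

View pics/w34.png

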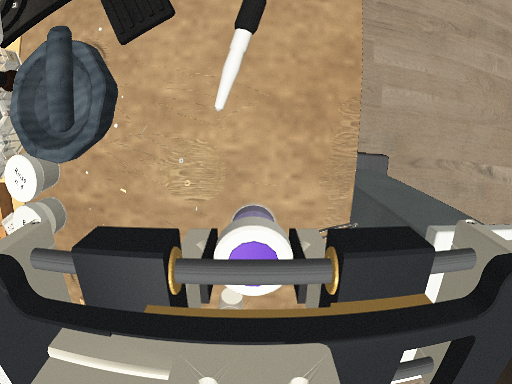

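Call:
{"api": "arm_command", "payload": {
  "fingers": [1,1,1,1,1,1,1,1],
  "dp": [
    [0.008,0.02,0.002],
    [0.013,0.035,0.002],
    [0.015,0.042,0],
    [0.015,0.045,0],
    [0.015,0.045,0],
    [0.015,0.045,0],
    [0.015,0.045,0],
    [0.015,0.045,0]
  ],
  "roll": [0,0,0,0,0,0,0,0]
}}

```text
t: 29.6
eef_pos: [0.5191, 0.109, 0.1668]
ee_rot: [3.112, -0.02, -1.543]
force: [1.2, -1.1, -0.7]
width: 0.0411
```

Call:
{"api": "arm_command", "payload": {
  "fingers": [1,1,1,1,1,1],
  "dp": [
    [0.012,0.035,-0.005],
    [0.012,0.035,-0.01],
    [0.01,0.03,-0.015],
    [0.003,0.015,-0.005],
    [0,0,0],
    [0,0,0]
  ],
  "roll": [0,0,0,0,0,0]
}}

```text
t: 30.2
eef_pos: [0.5544, 0.2327, 0.1219]
ee_rot: [3.103, -0.026, -1.537]
force: [-0.6, 0.0, -0.2]
width: 0.0413
```

Run:
```python
from h import *
st();im,p=snap('wrist','w35')
cv2.imwrite('pics/w35z.png',cv2.resize(im[50:350,50:450],None,fx=2,fy=2,interpolation=cv2.INTER_CUBIC))
```

```text
t 30.2 [0.5544 0.2327 0.1219] [ 3.103 -0.026 -1.537] F [-0.6  0.  -0.2] w 0.0413 q [ 0.72  0.35 -0.25 -0.01 -1.01 -0.68]
```

View pics/w35z.png

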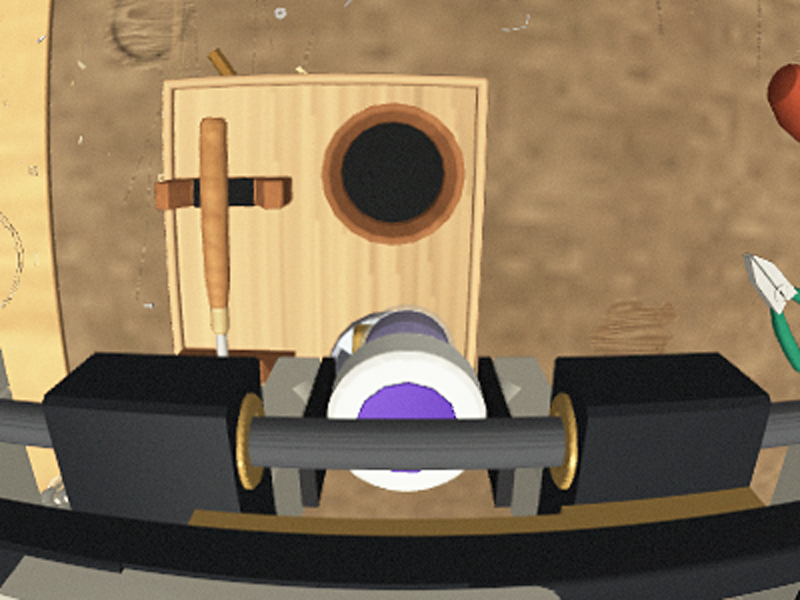

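Call:
{"api": "arm_command", "payload": {
  "fingers": [1,1,1,1,1,1,1],
  "dp": [
    [0.002,-0.027,0],
    [0.003,-0.027,-0.005],
    [0,0,-0.02],
    [0,0,-0.02],
    [0,0,-0.005],
    [0,0,0],
    [0,0,0]
  ],
  "roll": [0,0,0,0,0,0,0]
}}

```text
t: 30.95
eef_pos: [0.5593, 0.1701, 0.0762]
ee_rot: [3.108, -0.023, -1.544]
force: [-0.1, 0.0, -0.9]
width: 0.0411
```

Run:
```python
from h import *
st();im,p=snap('wrist','w36')
```

```text
t 30.95 [0.5593 0.1701 0.0762] [ 3.108 -0.023 -1.544] F [-0.1  0.  -0.9] w 0.0411 q [ 0.63  0.37 -0.35  0.   -0.89 -0.6 ]
```

View pics/w36.png

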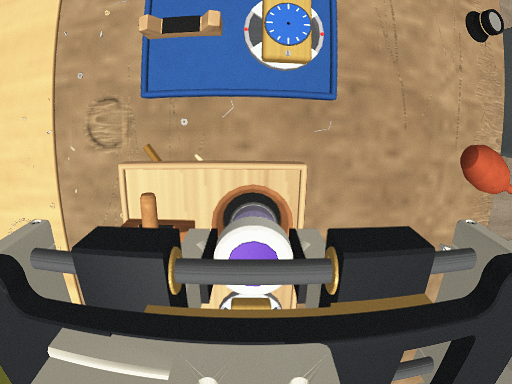

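Call:
{"api": "arm_command", "payload": {
  "fingers": [1,1,1,1,1,1],
  "dp": [
    [0,0.008,0],
    [0,0,-0.008],
    [0,0,-0.01],
    [0,0,-0.006],
    [0,0,0],
    [0,0,0]
  ],
  "roll": [0,0,0,0,0,0]
}}

```text
t: 31.6
eef_pos: [0.5601, 0.1804, 0.0517]
ee_rot: [3.111, -0.022, -1.542]
force: [-0.5, 0.7, -0.4]
width: 0.0412
```

Run:
```python
from h import *
st();im,p=snap('wrist','w37')
im,_=snap('side','s37');cv2.imwrite('pics/s37z.png',cv2.resize(im[180:340,130:330],None,fx=4,fy=3.75,interpolation=cv2.INTER_CUBIC))
```

```text
t 31.6 [0.5601 0.1804 0.0517] [ 3.111 -0.022 -1.542] F [-0.5  0.7 -0.4] w 0.0412 q [ 0.64  0.41 -0.36 -0.   -0.84 -0.61]
```

View pics/w37.png

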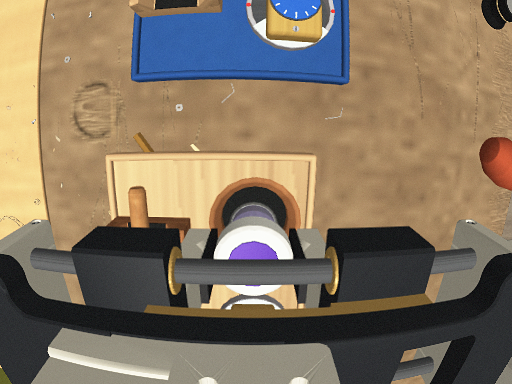

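View pics/s37z.png

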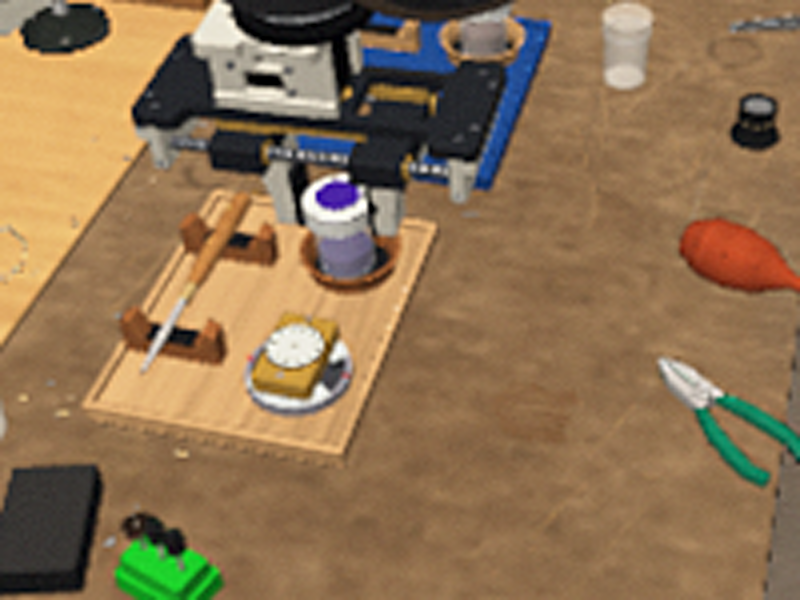

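Call:
{"api": "arm_command", "payload": {
  "fingers": [1,1,1,1],
  "dp": [
    [-0.001,-0.003,-0.003],
    [0,0,-0.003],
    [0,0,-0.001],
    [0,0,0]
  ],
  "roll": [0,0,0,0]
}}

```text
t: 32.1
eef_pos: [0.5597, 0.1772, 0.0458]
ee_rot: [3.113, -0.021, -1.542]
force: [0.1, 0.6, -0.5]
width: 0.0408
```

Call:
{"api": "arm_command", "payload": {
  "fingers": [0.2,-0.2,-0.35,-0.35,-0.35],
  "dp": [
    [0,0,0],
    [0,0,0],
    [0,0,0],
    [0,0,0],
    [0,0,0]
  ],
  "roll": [0,0,0,0,0]
}}

```text
t: 32.6
eef_pos: [0.5599, 0.1773, 0.0458]
ee_rot: [3.113, -0.02, -1.542]
force: [0.7, 0.3, 0.1]
width: 0.0586
```

Call:
{"api": "arm_command", "payload": {
  "fingers": [-0.35,-0.35,-0.35,-1,-1,-1,-1],
  "dp": [
    [0,0,0.015],
    [0,0,0.03],
    [0,0,0.04],
    [0,0.02,0.04],
    [0,0.03,0],
    [0,0,0],
    [0,0,0]
  ],
  "roll": [0,0,0,0,0,0,0]
}}

```text
t: 33.3
eef_pos: [0.5585, 0.2275, 0.1755]
ee_rot: [3.111, -0.021, -1.544]
force: [0.1, -0.1, -0.4]
width: 0.0849
```

Run:
```python
from h import *
st();im,p=snap('wrist','w38')
```

```text
t 33.3 [0.5585 0.2275 0.1755] [ 3.111 -0.021 -1.544] F [ 0.1 -0.1 -0.4] w 0.0849 q [ 0.71  0.3  -0.19 -0.   -1.11 -0.68]
```

View pics/w38.png

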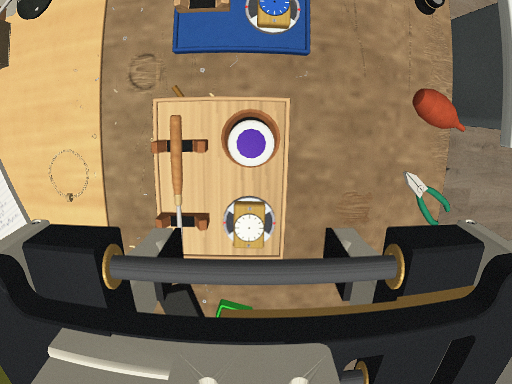

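Call:
{"api": "arm_command", "payload": {
  "fingers": [-1,-1,-1,-1,-1,-1,-1,-1],
  "dp": [
    [-0.005,-0.03,0],
    [-0.009,-0.045,0],
    [-0.009,-0.045,0],
    [-0.009,-0.045,0],
    [-0.009,-0.045,0],
    [-0.009,-0.045,0],
    [-0.009,-0.045,0],
    [-0.009,-0.045,0]
  ],
  "roll": [-0.02,-0.02,-0.02,-0.02,-0.02,-0.02,-0.02,-0.02]
}}

```text
t: 34.15
eef_pos: [0.4823, -0.1295, 0.1685]
ee_rot: [3.102, -0.026, -1.705]
force: [1.0, 0.9, -0.4]
width: 0.0875
```

Call:
{"api": "arm_command", "payload": {
  "fingers": [-1,-1,-1,-1,-1,-1,-1,-1],
  "dp": [
    [-0.009,-0.045,0],
    [-0.009,-0.045,0],
    [-0.009,-0.04,0],
    [-0.009,-0.04,0],
    [-0.009,-0.035,0],
    [-0.009,-0.02,0],
    [0,0,0],
    [0,0,0]
  ],
  "roll": [-0.02,-0.02,-0.02,-0.02,-0.02,-0.02,0,0]
}}

```text
t: 34.95
eef_pos: [0.4139, -0.3707, 0.1625]
ee_rot: [3.09, -0.025, -1.842]
force: [0.0, 0.1, -0.1]
width: 0.0874
```

Run:
```python
from h import *
st();im,p=snap('wrist','w39')
```

```text
t 34.95 [ 0.4139 -0.3707  0.1625] [ 3.09  -0.025 -1.842] F [ 0.   0.1 -0.1] w 0.0874 q [-0.36  0.24 -0.33  0.03 -1.05  0.07]
```

View pics/w39.png

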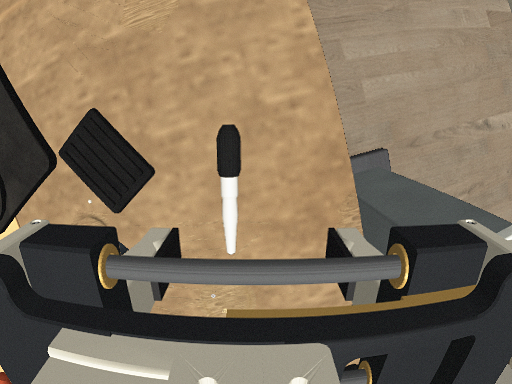

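Run:
```python
from h import *
im,p=load('w39')
e=pt('wrist',228,125,.012,p);j=pt('wrist',229,177.5,.021,p);t=pt('wrist',231,253,.008,p)
print(e,j,t,np.linalg.norm((e-t)[:2]),np.linalg.norm((j-t)[:2]),np.arctan2(*(e-t)[[1,0]]))
d=(e-t)[:2]/np.linalg.norm((e-t)[:2]);print('grip',t[:2]+d*80, (t[:2]+e[:2])/2+d*.007)
```

```text
[ 0.41405883 -0.43855095  0.012     ] [ 0.42792943 -0.38662483  0.021     ] [ 0.45281811 -0.29830628  0.008     ] 0.1455020583963581 0.09175845279149264 -1.8404348052971846
grip [-20.85782152 -77.40768728] [ 0.43157379 -0.37517569]
```

Call:
{"api": "arm_command", "payload": {
  "fingers": [-0.6,-0.6,-0.6,-0.6,-0.6,-0.6,-0.6],
  "dp": [
    [0.017,-0.004,-0.02],
    [0,0,-0.03],
    [0,0,-0.03],
    [0,0,-0.02],
    [0,0,-0.005],
    [0,0,0],
    [0,0,0]
  ],
  "roll": [0,0,0,0,0,0,0]
}}

```text
t: 35.7
eef_pos: [0.434, -0.3701, 0.0561]
ee_rot: [3.093, -0.026, -1.833]
force: [-0.6, 0.7, 0.4]
width: 0.0699
```

Run:
```python
from h import *
st();im,p=snap('wrist','w40')
```

```text
t 35.7 [ 0.434  -0.3701  0.0561] [ 3.093 -0.026 -1.833] F [-0.6  0.7  0.4] w 0.0699 q [-0.34  0.37 -0.42  0.04 -0.82  0.05]
```

View pics/w40.png

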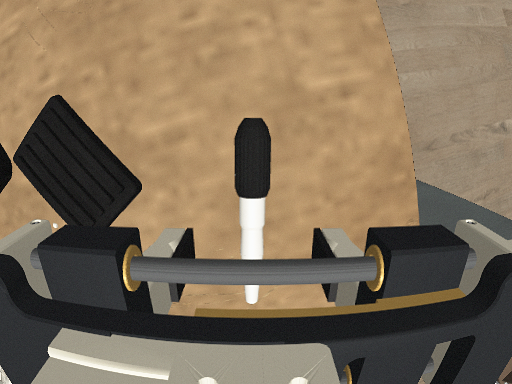

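Call:
{"api": "arm_command", "payload": {
  "fingers": [-0.6,-0.6,-0.6,-0.6,-0.6,-0.6],
  "dp": [
    [-0.001,-0.005,-0.01],
    [-0.001,0,-0.012],
    [-0.001,0,-0.012],
    [0,0,-0.008],
    [0,0,0],
    [0,0,0]
  ],
  "roll": [0,0,0,0,0,0]
}}

```text
t: 36.35
eef_pos: [0.4318, -0.3763, 0.0127]
ee_rot: [3.097, -0.027, -1.833]
force: [-0.4, 0.4, 0.6]
width: 0.0703
```

Run:
```python
from h import *
st();im,p=snap('wrist','w41')
```

```text
t 36.35 [ 0.4318 -0.3763  0.0127] [ 3.097 -0.027 -1.833] F [-0.4  0.4  0.6] w 0.0703 q [-0.35  0.43 -0.46  0.05 -0.72  0.06]
```

View pics/w41.png

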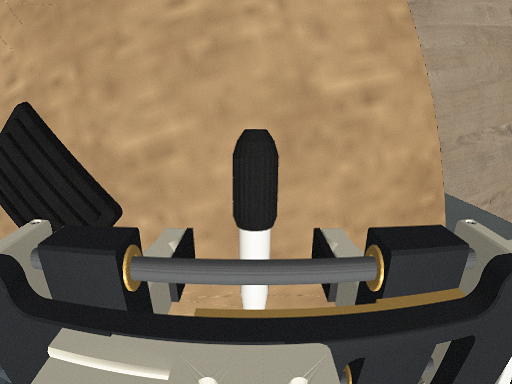

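Call:
{"api": "arm_command", "payload": {
  "fingers": [-0.6,0,1,1,1,1,1,1],
  "dp": [
    [0,0.001,-0.006],
    [0,0.001,-0.001],
    [0,0,0],
    [0,0,0],
    [0,0,0],
    [0,0,0],
    [0,0,0],
    [0,0,0]
  ],
  "roll": [-0.007,0,0,0,0,0,0,0],
  "newtons": 40
}}

```text
t: 37.2
eef_pos: [0.4329, -0.3744, 0.0065]
ee_rot: [3.099, -0.027, -1.84]
force: [-0.0, -0.0, 0.0]
width: 0.0199
```

Call:
{"api": "arm_command", "payload": {
  "fingers": [1,1,1,1,1,1,1],
  "dp": [
    [0,0,0],
    [0,0,0.01],
    [0,0,0.03],
    [0,0,0.03],
    [0,0,0.03],
    [0,0,0.02],
    [0,0,0]
  ],
  "roll": [0,0,0,0,0,0,0]
}}

```text
t: 37.9
eef_pos: [0.4307, -0.3735, 0.1327]
ee_rot: [3.096, -0.026, -1.841]
force: [0.7, -0.0, -1.0]
width: 0.015
```

Run:
```python
from h import *
st();im,p=snap('wrist','w42')
```

```text
t 37.9 [ 0.4307 -0.3735  0.1327] [ 3.096 -0.026 -1.841] F [ 0.7 -0.  -1. ] w 0.015 q [-0.35  0.29 -0.34  0.04 -0.99  0.06]
```

View pics/w42.png

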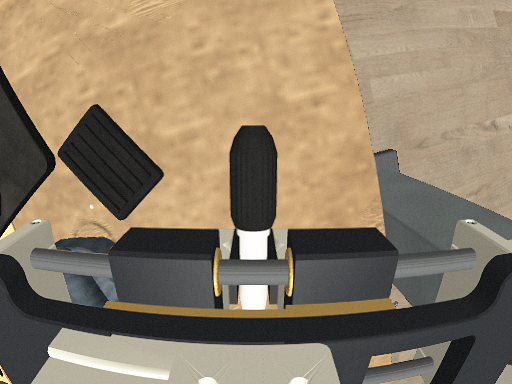

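Call:
{"api": "arm_command", "payload": {
  "fingers": [1,1,1,1,1,1,1,1],
  "dp": [
    [0.005,0.02,0.01],
    [0.009,0.035,0.01],
    [0.009,0.04,0.005],
    [0.009,0.04,0.005],
    [0.009,0.04,0],
    [0.009,0.04,0],
    [0.009,0.035,0],
    [0.005,0.02,0]
  ],
  "roll": [0.034,0.034,0.034,0.034,0.034,0.034,0.034,0.034]
}}

```text
t: 38.75
eef_pos: [0.4886, -0.0945, 0.1552]
ee_rot: [3.083, -0.024, -1.567]
force: [0.1, 0.2, -2.1]
width: 0.0144
```

Call:
{"api": "arm_command", "payload": {
  "fingers": [1,1,1,1,1,1,1,1],
  "dp": [
    [0.015,0.02,0],
    [0.02,0.02,0],
    [0.02,0.02,0],
    [0.02,0.02,0],
    [0.02,0.02,0],
    [0.015,0.01,0],
    [0,0,0],
    [0,0,0]
  ],
  "roll": [0,0,0,0,0,0,0,0]
}}

```text
t: 39.55
eef_pos: [0.5962, 0.0238, 0.1457]
ee_rot: [3.067, -0.026, -1.561]
force: [-1.1, -0.3, -1.5]
width: 0.0148
```

Run:
```python
from h import *
st();im,p=snap('wrist','w43')
cv2.imwrite('pics/w43z.png',cv2.resize(im[50:350,50:450],None,fx=2,fy=2,interpolation=cv2.INTER_CUBIC))
```

```text
t 39.55 [0.5962 0.0238 0.1457] [ 3.067 -0.026 -1.561] F [-1.1 -0.3 -1.5] w 0.0148 q [ 0.37  0.34 -0.21 -0.   -1.1  -0.36]
```

View pics/w43z.png

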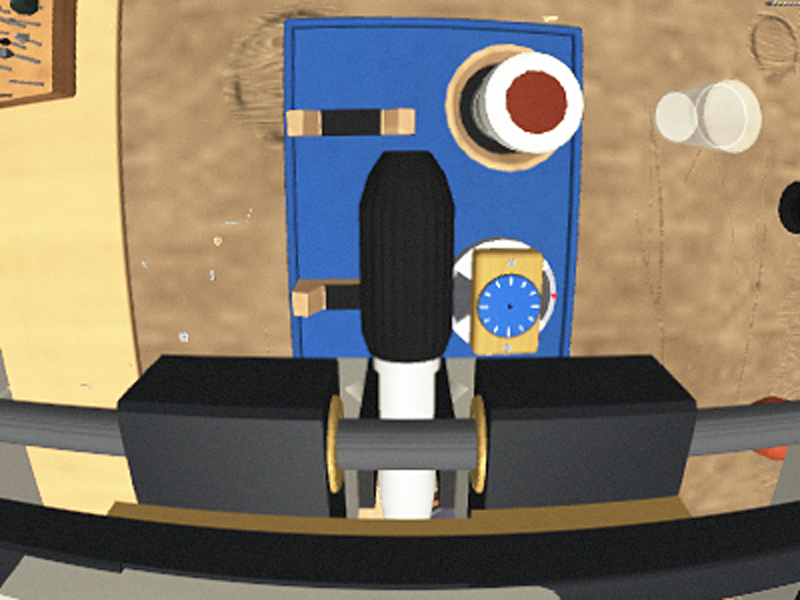

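Call:
{"api": "arm_command", "payload": {
  "fingers": [1,1,1,1,1,1,1],
  "dp": [
    [0.009,-0.02,0],
    [0.009,-0.024,-0.01],
    [0,0,-0.025],
    [0,0,-0.025],
    [0,0,-0.01],
    [0,0,0],
    [0,0,0]
  ],
  "roll": [0,0,0,0,0,0,0]
}}

```text
t: 40.3
eef_pos: [0.6103, -0.0255, 0.0746]
ee_rot: [3.066, -0.026, -1.564]
force: [0.5, 0.4, -1.5]
width: 0.0145
```

Run:
```python
from h import *
st();im,p=snap('wrist','w44')
cv2.imwrite('pics/w44z.png',cv2.resize(im[50:350,50:450],None,fx=2,fy=2,interpolation=cv2.INTER_CUBIC))
im,_=snap('side','s44');cv2.imwrite('pics/s44z.png',cv2.resize(im[110:270,170:370],None,fx=4,fy=3.75,interpolation=cv2.INTER_CUBIC))
```

```text
t 40.3 [ 0.6103 -0.0255  0.0746] [ 3.066 -0.026 -1.564] F [ 0.5  0.4 -1.5] w 0.0145 q [ 0.28  0.43 -0.26  0.01 -0.96 -0.28]
```

View pics/w44z.png

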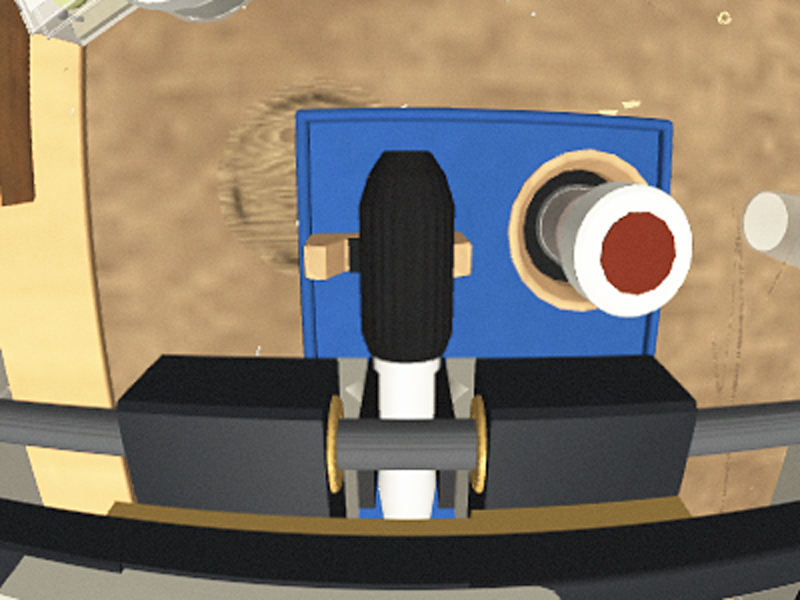

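View pics/s44z.png

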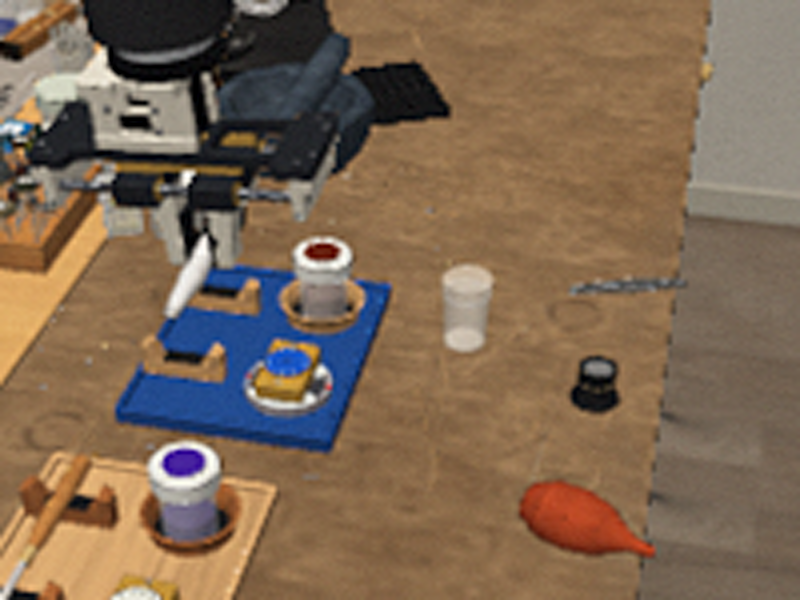

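Run:
```python
from fit import *
im,p=load('w44')
A=lambda x,y:(50+(x+.5)/2-.5,50+(y+.5)/2-.5)
for n in ((305,250),(472,250)): print(pt('wrist',*A(*n),.036,p))
bl=[((75,-95,15),*A(297,110)),((-75,-95,15),*A(673,121)),((-33,-50,26),*A(590,230))]
q,r=fit(bl,p,[.57,-.014,0]);print(q.round(4),r.round(1).tolist())
R=Rn.from_euler('xyz',p[1]).as_matrix()
for px in ((407,340),(407,220)):
    print(pt('wrist',*A(*px),p[0][2]+.012,p))
```

```text
[ 0.64222689 -0.05950449  0.036     ]
[ 0.58521207 -0.05887656  0.036     ]
[ 0.5707 -0.0136  0.0103] [[-0.5, -0.1], [1.7, -0.7], [-0.2, 0.9]]
[ 0.61142345 -0.04448204  0.08656961]
[ 0.61157295 -0.07616584  0.08656961]
```

Call:
{"api": "arm_command", "payload": {
  "fingers": [1,1,1,1,1,1],
  "dp": [
    [0.002,0.004,-0.005],
    [0,0,-0.012],
    [0,0,-0.01],
    [0,0,-0.005],
    [0,0,0],
    [0,0,0]
  ],
  "roll": [0,0,0,0,0,0]
}}

```text
t: 41.0
eef_pos: [0.614, -0.0199, 0.0421]
ee_rot: [3.07, -0.025, -1.563]
force: [-0.2, 0.5, -1.6]
width: 0.0147
```

Run:
```python
from h import *
st();im,p=snap('wrist','w45')
cv2.imwrite('pics/w45z.png',cv2.resize(im[50:350,50:450],None,fx=2,fy=2,interpolation=cv2.INTER_CUBIC))
im,_=snap('side','s45');cv2.imwrite('pics/s45z.png',cv2.resize(im[110:270,170:370],None,fx=4,fy=3.75,interpolation=cv2.INTER_CUBIC))
```

```text
t 41.0 [ 0.614  -0.0199  0.0421] [ 3.07  -0.025 -1.563] F [-0.2  0.5 -1.6] w 0.0147 q [ 0.29  0.47 -0.28  0.01 -0.89 -0.28]
```

View pics/w45z.png

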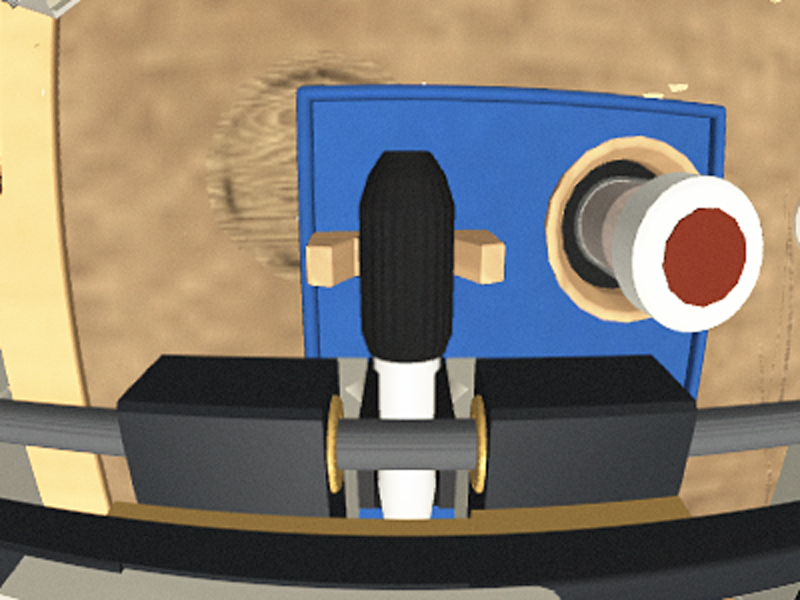

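View pics/s45z.png

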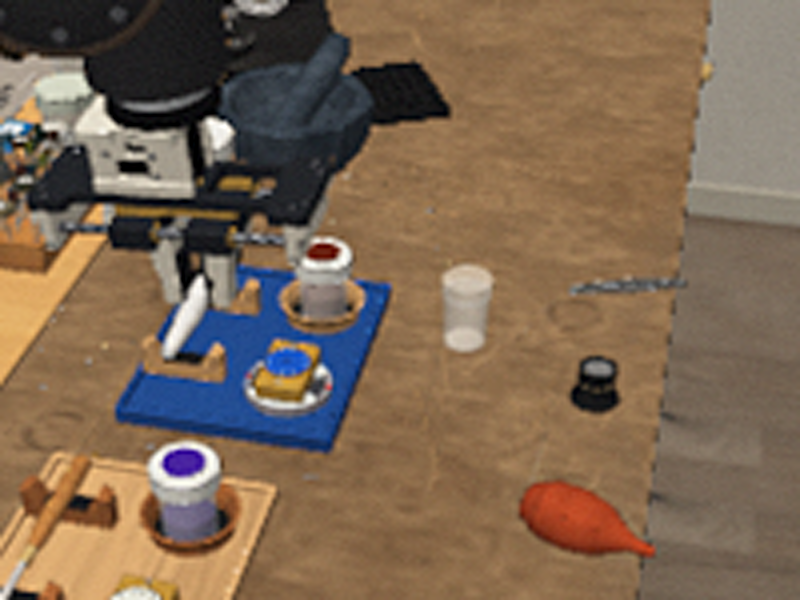

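Call:
{"api": "arm_command", "payload": {
  "fingers": [1,1,1,1,1],
  "dp": [
    [0,-0.001,-0.004],
    [0,0,-0.003],
    [0,0,-0.002],
    [0,0,0],
    [0,0,0]
  ],
  "roll": [0,0,0,0,0]
}}

```text
t: 41.6
eef_pos: [0.6146, -0.021, 0.0333]
ee_rot: [3.072, -0.024, -1.563]
force: [-0.6, -0.9, -1.6]
width: 0.0141
```

Run:
```python
from h import *
st();im,p=snap('wrist','w46')
im,_=snap('side','s46');cv2.imwrite('pics/s46z.png',cv2.resize(im[110:270,170:370],None,fx=4,fy=3.75,interpolation=cv2.INTER_CUBIC))
```

```text
t 41.6 [ 0.6146 -0.021   0.0333] [ 3.072 -0.024 -1.563] F [-0.6 -0.9 -1.6] w 0.0141 q [ 0.29  0.48 -0.29  0.01 -0.87 -0.28]
```

View pics/s46z.png

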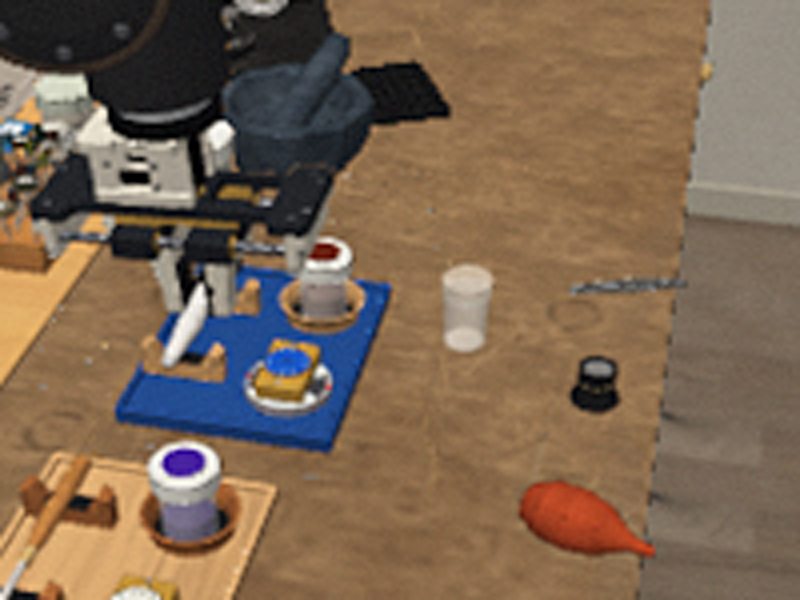

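Call:
{"api": "arm_command", "payload": {
  "fingers": [1,1,1],
  "dp": [
    [0,0,-0.003],
    [0,0,0],
    [0,0,0]
  ],
  "roll": [0,0,0]
}}

```text
t: 42.0
eef_pos: [0.6154, -0.0208, 0.0322]
ee_rot: [3.074, -0.024, -1.562]
force: [0.6, -0.1, -0.9]
width: 0.0149
```

Call:
{"api": "arm_command", "payload": {
  "fingers": [1,1,1,1],
  "dp": [
    [-0.001,0,-0.003],
    [0,0,-0.001],
    [0,0,0],
    [0,0,0]
  ],
  "roll": [0,0,0,0]
}}

```text
t: 42.4
eef_pos: [0.6156, -0.0207, 0.032]
ee_rot: [3.077, -0.025, -1.561]
force: [-0.9, 0.1, -0.3]
width: 0.0143
```

Run:
```python
from h import *
st();im,p=snap('wrist','w47')
im,_=snap('side','s47');cv2.imwrite('pics/s47z.png',cv2.resize(im[150:230,190:290],None,fx=8,fy=7.5,interpolation=cv2.INTER_CUBIC))
```

```text
t 42.4 [ 0.6156 -0.0207  0.032 ] [ 3.077 -0.025 -1.561] F [-0.9  0.1 -0.3] w 0.0143 q [ 0.29  0.48 -0.29  0.01 -0.86 -0.28]
```

View pics/s47z.png

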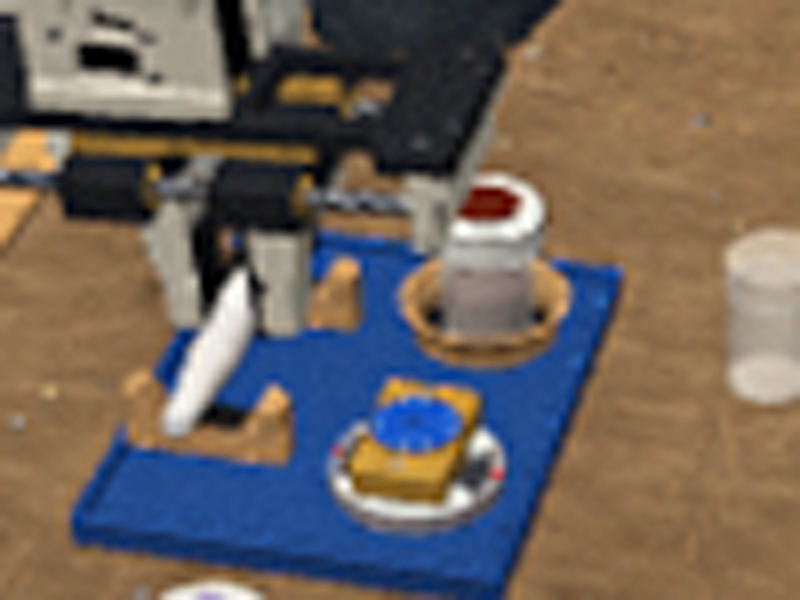

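View pics/w47.png

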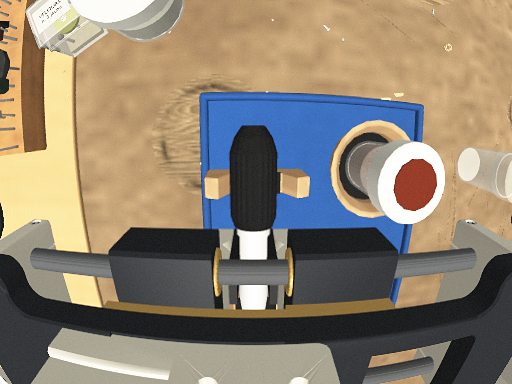

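Call:
{"api": "arm_command", "payload": {
  "fingers": [0.5,0.2,0.2,0.2,0.2],
  "dp": [
    [0,0,0],
    [0,0,0],
    [0,0,0],
    [0,0,0],
    [0,0,0]
  ],
  "roll": [0,0,0,0,0]
}}

```text
t: 43.0
eef_pos: [0.6157, -0.0208, 0.0311]
ee_rot: [3.077, -0.025, -1.561]
force: [1.0, -0.1, -0.9]
width: 0.0348
```

Call:
{"api": "arm_command", "payload": {
  "fingers": [0.2,0.2,0.2,0.2,0.2,0.2,0.2,0.2],
  "dp": [
    [0,0,0.01],
    [0,0,0.03],
    [0,0,0.04],
    [0,0.02,0.04],
    [-0.01,0.035,0.04],
    [-0.02,0.035,0.04],
    [-0.02,0.03,0],
    [0,0,0]
  ],
  "roll": [0,0,0,0,0,0,0,0]
}}

```text
t: 43.8
eef_pos: [0.5658, 0.0935, 0.2342]
ee_rot: [3.078, -0.023, -1.564]
force: [-0.6, -0.4, -0.6]
width: 0.0346
```

Run:
```python
from h import *
st();im,p=snap('wrist','w48')
im,_=snap('side','s48');cv2.imwrite('pics/s48z.png',cv2.resize(im[150:310,150:350],None,fx=4,fy=3.75,interpolation=cv2.INTER_CUBIC))
```

```text
t 43.8 [0.5658 0.0935 0.2342] [ 3.078 -0.023 -1.564] F [-0.6 -0.4 -0.6] w 0.0346 q [ 0.5   0.23 -0.15 -0.01 -1.26 -0.49]
```

View pics/s48z.png

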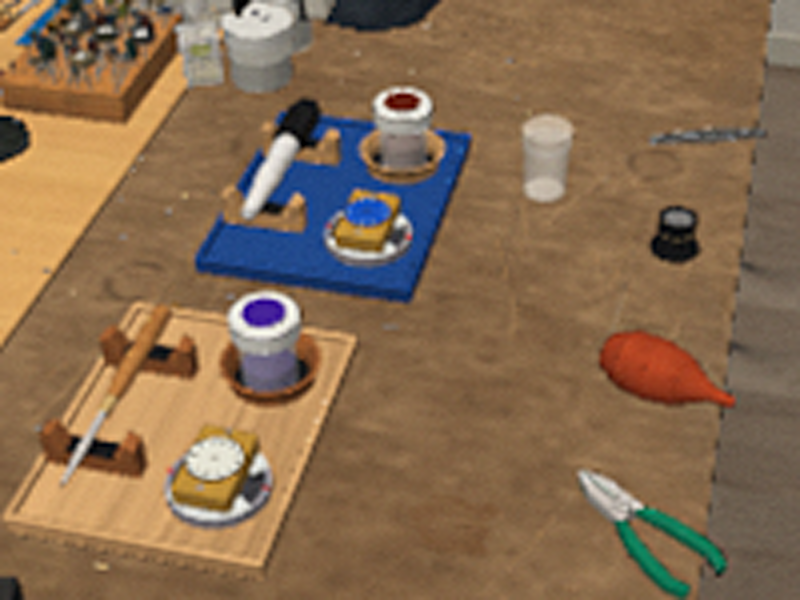

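View pics/w48.png

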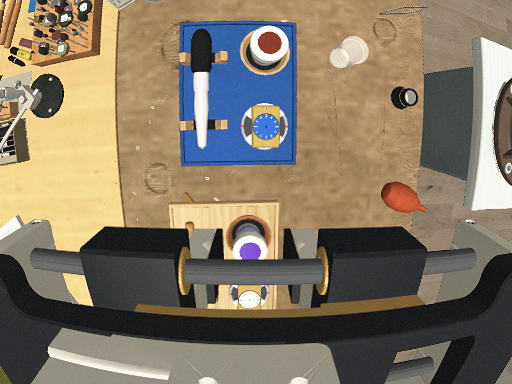

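Run:
```python
from h import *
def T(q,X): 
    d=X[:2]-np.array(q[:2]);c,s=np.cos(q[2]),np.sin(q[2]);return (np.array([c*d[0]+s*d[1],-s*d[0]+c*d[1]])*1000).round(1)
be=(.5914,.2268,.0099);bl=(.5715,-.0138,.006)
_,p=load('w48')
print('brown',T(bl,pt('wrist',269,42,.068,p)),'mm',T(bl,pt('wrist',201,30,.037,p)),T(bl,pt('wrist',202,148,.033,p)),'bluedial',T(bl,pt('wrist',265.5,126.5,.037,p)),'clear foot',pt('wrist',340,58,0,p),'top',pt('wrist',353,50,.06,p))
_,p=load('w38')
print('violet',T(be,pt('wrist',250,143,.068,p)),'burn handle',T(be,pt('wrist',175.5,117,.032,p)),'ferrule',T(be,pt('wrist',178,205,.032,p)),'dial',T(be,pt('wrist',249.5,227,.037,p)))
```

```text
brown [-33.1 -50.6] mm [ 44.6 -74.9] [44.3 70.6] bluedial [-32.5  45.3] clear foot [ 0.43233758 -0.06743941  0.        ] top [ 0.43756194 -0.06569766  0.06      ]
violet [-32.3 -48.2] burn handle [ 43.6 -72.3] ferrule [43.7 21.3] dial [-33.7  43.6]
```

Run:
```python
from h import *
print(job_done());st()
```

```text
the job is handed in; nothing more can be done
None
the job is handed in; nothing more can be done
```

The job is handed in at about 44 s of the 120 s, with both trays made up and the gripper clear of everything. `job_done()` gave no verdict.

**What I did:**
- **Beech tray:** I dropped the white-dial carrier into the socket and turned it about 91° clockwise. Then I put the burnisher across the rest and the violet jar in the cup.
- **Blue tray:** I put the red-brown jar in the cup and the micromotor across the rest.

**Last checks from the wrist camera (tray frame, mm):**

| Item | Measured | Target |
|---|---|---|
| Dial carrier | (-33.7, 43.6) | (-33, 45) |
| Violet jar lid | (-32.3, -48.2) | (-33, -50) |
| Brown jar lid | (-33.1, -50.6) | (-33, -50) |
| Burnisher | x about 43.6, origin y about +5 (worked out from the handle end) | x 42, y 0 |
| Micromotor | x about 44.5, origin y about -2 | x 42, y 0 |

- **Carrier:** its long side lies along the tray's y axis, with the socket's red dots showing on both sides.
- **Jars and tools:** the side view shows both jars upright and both tools lying in both notches.
- **Clear jar:** its foot measured within 1 mm of where I first measured it.

**What was less sure:**
- I did not measure heights directly. I judged them from the side view and the final tool heights.
- Fast moves drifted by several mm, and the tool gradually tilted by up to 0.07 rad. I corrected the positions before each grasp and placement, but the tilt cannot be commanded.
- The micromotor was held slightly nose-down and settled flat when released.

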